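# Change the blade of an optical chopper

### The arm

A 7-joint arm with a two-finger parallel gripper is mounted at the origin on a cart in front of the work surface, level with it; the furniture and walls round the work are solid. World frame = base frame: x ahead of the robot, y to its left, z up, the work surface at z = 0. Lengths are in m, angles in rad, forces in N, time in s.
With the tool pointing down it reaches from about 0.35 to 0.9 m from the base axis. Payload 8.1 kg.
Tool frame: the origin (TCP) lies at the very end of the fingers, on their centre line; the grasp point (between the pads) lies 19 mm behind it (arm.tcp_to_grasp is the z of the grasp point in the tool frame, in m); z points along the fingers, y is the line along which they close (so a half turn about z gives the same grasp; the last joint's range is limited). The gripper opens to 92 mm and grips with 3 to 60 N. Pads are 19 mm wide; open, the fingers measure 130 mm over their backs; the gripper's body (75 mm by 190 mm) begins 47 mm behind the grasp point.
Start: joints at [-1.326, 0.434, 0.025, 1.573, -0.012, 1.134, -0.075], TCP at [0.213, 0.588, 0.227] pointing down, gripper open.
Joint ranges: [-2.62, 2.62], [-0.44, 2.09], [-1.27, 1.32], [0.08, 2.57], [-1.32, 4.46], [0.12, 2], [-2.74, 2.74]. Speed limits (rad/s): [2.22, 2.22, 3.01, 3.01, 3.14, 3.14, 3.14].

### API

Orientations are given as a rotation vector (axis times angle).
In Python, from cell import readout, vision, sign_off, arm gives the robot as it stands. The module is installed in compiled form; this text tells all that it offers.
- The arm moves only by the shell command python3 -m creep 'ROWS' [FORCE]. ROWS is JSON, a list of rows, each a list of 5 numbers: the shift along the tool's x, y, z in units of 4 cm (1.0 is 4 cm), then the turn about the tool's z in units of 4 degrees (1.0 is 4 degrees), then the opening, from 0 (shut) to 1 (fully open). A call has 1 to 12 rows; each row shifts and turns the commanded pose from where the row before left it, along the tool's axes as they then stand; what a row does not reach is not made up. A row lasts 1/8 s, in which the tool goes at most 62.5 mm and 10.7 degrees, less where a joint would pass 70% of its speed; a pose out of reach is approached as far as the arm can. A call with a number of a shift or a turn outside -1 to 1 is refused whole. A call with a gripper value outside its range is refused whole. The fingers move at their own pace and stop on an object; FORCE is the grip in N (left out, the last holds). Time passes only in rows, so rows that do not move let the fingers close. It gives the time, the measured TCP pose, the force, the opening and the grip force at its end, in the units of the state.
- readout.observe(): the state, without advancing time (a new reading comes with each control period).
- vision.get_image(name): name is "side" or "top"; returns a dict with "pixels" (480x640x3 uint8, blue, green, red), "z_map" (480x640 float32, m along the optical axis (not along the pixel's ray), 0 where there is no reading), "camera_matrix" (3x3 intrinsics, pixels), "k1" (the pictures are not rectified: a ray, as slopes to the right and down, at radius r is drawn at 1 + k1 r^2 times it, then the intrinsics apply), "position" and "rotation" of the camera in the world. Camera axes: x right, y up, looking along -z (the intrinsics and any distortion apply to the point x, -y, -z); pixel columns grow to the right and rows downward; lengths in m; the calibration is good to about 2 mm. A picture is of the moment at which its call begins.
- sign_off(): hands the job in; it is judged then, once.
The state is a dict: "clock": time; "joints": joint angles; "dq": joint speeds; "joint_efforts": joint torques, N m; "position": TCP position; "ee_rot": TCP orientation; "force": force on the tool from outside, world axes, zero at the start; "ft_torque": the same for the moment, N m; "width": opening from 0.0 (shut) to 1.0 (fully open); "gripper_force": force on a finger pad.
Only numpy, scipy, OpenCV 4.12 (cv2) and the standard library are available. Lean on these libraries where they do the work, as an engineer would, in place of code of your own. Each camera call takes 0.05 s, during which the arm holds its last target. There are 200 camera calls.

### The job

Change the blade of the beam chopper: pull the red snap collar off the shaft, take off the clamp washer and the black blade and lay that blade flat, boss up, in the blade tray. Then stack every brass spacer ring that is on the table on the shaft, next the bright blade with its boss up, next the clamp washer, and last push the collar back down until it sits on the washer. Leave the other things on the table as they are.

Things in the scene. Friction and masses are not known exactly. Their poses are not given: they have to be found in the camera images.
- chopper: Chopper head, fixed: dark square housing 115 x 115 mm, top at 28 mm, with an upright steel shaft in its middle. Origin: centre of the underside, z up, on the shaft's axis. On the housing stands a round bearing flange (57 mm dia. from 28 to 32 mm, then 44 mm dia. from 32 to 40 mm height). Its flat top is the seat on which the stack rests
- seat (a point): Centre of the flange's flat top, 40 mm above the table, on the shaft's axis, where the stack begins. The shaft is 16 mm in diameter and stands 59 mm above this point, the last 6 mm tapering to 7 mm diameter; it has four shallow ring grooves, 7 mm apart (the spacer thickness), that the collar's balls click into
- shaft_tip (a point): Tip of the shaft, 59 mm above the seat
- collar: Red ribbed snap collar, 39 mm dia. x 24 mm high, bore 18.4 mm, with a dark band round its foot; at the start it sits on the shaft on top of the clamp washer. Origin: centre of its underside, z up (dark band down). Two sprung balls in its bore, 6 mm above its underside, click into the grooves of the shaft: it takes a straight upward pull of about 8 to 13 N to take it off (each groove clicks), and a like push to put it on. Weight 80 g
- clamp_washer: Clamp washer: grey steel ring with a black rubber underside, 48 mm dia., 7 mm thick, bore 20 mm, 60 g. Origin: centre of the underside, z up. At the start on the shaft, between the black blade's boss and the collar; it goes back between the bright blade's boss and the collar
- blade_black: Old blade: black disc 100 mm dia., 4 mm thick, five wide slots, with a round boss 36 mm dia. on top that reaches 16 mm above the underside; bore 20 mm right through. Origin: centre of the underside, z up through the boss. At the start on the shaft, on the seat. Weight 90 g
- blade_bright: New blade: the same size and shape as the black one (disc 100 mm dia. x 4 mm, boss 36 mm dia. up to 16 mm, bore 20 mm), bright aluminium with ten narrow slots. Origin: centre of the underside, z up through the boss. At the start it lies boss up in one bay of the tray. Weight 90 g
- tray: Blade tray, fixed: blue-grey, 238 x 122 mm along its own x and y, walls 4 mm thick and 14 mm high, floor 4 mm above the table, one cross wall in the middle. Two bays of about 113 x 114 mm, centred at own x = -58.5 mm (empty at the start) and +58.5 mm (bright blade), y = 0. Origin: centre of the underside
- spacer_1: Brass spacer ring, 60 mm dia., 7 mm thick, bore 20 mm, 70 g, flat on the table. Origin: centre of the underside, z along its axis. Two or three such rings are there, all alike, in any order; the absent one reads None
- spacer_2: Brass spacer ring, like spacer_1; may be absent
- spacer_3: Brass spacer ring, like spacer_1; may be absent
- objective: Bystander: microscope objective, 36 mm dia. x 62 mm, standing beyond the chopper; not to be disturbed. Also keep clear of the fixed furniture: a joystick box round x 0.48, y 0.21, and a microscope left of y 0.30, whose stage overhangs the table at 0.25 m height beyond x 0.68 and left of y 0.09
- oil: Bystander: small oil bottle with a black cap, 28 mm dia. x 66 mm; not to be disturbed
- filter_cube: Bystander: black filter cube, 41 x 38 x 43 mm; not to be disturbed
Things that resemble listed ones, but are neither listed nor needed, are in the scene too. What is shaped like the spacer_1 but blue is not meant.

How it is judged:
By the outcome, as a careful person would: the job done as asked, in the order asked, and still so for the second after the job is handed in, with the robot touching nothing.
Of spacer_1, spacer_2, spacer_3 only 2 to 3 are there at a start; the rules pass over those that are not, and their reading is None.
At some moment in a run one of spacer_1, spacer_2, spacer_3, collar, clamp_washer may be knocked a few centimetres aside while the robot is not near it.
Once in a run the grip may slacken for a moment while it holds something.
It also fails if it takes over 200 s, if anything falls off the work surface, if the arm or the gripper's body presses on something with over 40 N, if the wrist force passes 120 N, or if a joint passes its speed limit or range.

## Working session

There is one attempt and no reset: what is moved stays moved. The work goes in short steps, Python scripts to look and compute and a shell command to move; the robot and the scene stay as the last step left them, time stands still between calls to the robot, and variables do not carry over. Pictures are saved under pics/ and viewed, at most 14 in all, crops included, and the job is handed in when it is done.

```bash
mkdir -p pics; cat > h.py <<'E'
import numpy as np, cv2
from cell import readout, vision
def shot(n,save=None):
    d=vision.get_image(n)
    if save: cv2.imwrite('pics/'+save,d['pixels'])
    return d
def rays(d,uv):
    uv=np.asarray(uv,float).reshape(-1,1,2)
    s=cv2.undistortPoints(uv,np.array(d['camera_matrix'],float),np.array([d['k1'],0,0,0],float)).reshape(-1,2)
    return np.c_[s[:,0],-s[:,1],-np.ones(len(s))]
def R(d):
    r=np.array(d['rotation'],float)
    return r if r.shape==(3,3) else cv2.Rodrigues(r)[0]
def onplane(d,uv,z):
    w=rays(d,uv)@R(d).T; p=np.array(d['position'])
    return p+w*((z-p[2])/w[:,2])[:,None]
def cloud(d):
    v,u=np.mgrid[:480,:640]
    r=rays(d,np.c_[u.ravel(),v.ravel()])
    z=np.asarray(d['z_map'],float).ravel()
    P=np.array(d['position'])+(r*z[:,None])@R(d).T
    P[z==0]=np.nan
    return P.reshape(480,640,3)
E
python3 - <<'E'
from h import *
for n in('top','side'):
    d=shot(n,n+'0.png'); print(n,d['position'],d['rotation'],d['camera_matrix'],d['k1'])
print(readout.observe())
E
```

```text
top [ 0.47787138 -0.12960645  1.08086386] [ 0.10157152 -0.08052686 -1.56739253] [[521.3208079    0.         316.24987773]
 [  0.         521.3208079  248.84664099]
 [  0.           0.           1.        ]] 0.04062652672390993
side [0.2825773  0.52222589 0.6545084 ] [ 0.29489499 -1.21863563 -2.46419111] [[559.16320335   0.         318.59376824]
 [  0.         559.16320335 231.09784196]
 [  0.           0.           1.        ]] 0.020083595819987598
{'clock': 0.1, 'joints': array([-1.32560138,  0.43513349,  0.02498592,  1.57396005, -0.01158604,
        1.13398448, -0.07506459]), 'dq': array([-8.24105807e-04, -1.88542187e-03,  5.11817953e-04, -3.25841846e-03,
        3.25752437e-04,  5.52370968e-04,  5.78336692e-05]), 'joint_efforts': array([ 4.29433931e-03, -6.69122815e+01,  9.88750979e-01, -3.15145040e+01,
       -6.03194302e-02,  3.72758531e-02,  5.21622655e-05]), 'position': array([0.21292886, 0.58715584, 0.22605371]), 'ee_rot': array([-5.43609584e-01, -3.09410845e+00,  2.10081049e-03]), 'force': array([ 0.6954543 , -0.47479191,  0.21248123]), 'ft_torque': array([-0.01252683, -0.06698456,  0.01520445]), 'gripper_force': 0.0, 'width': 0.9962517153038258}
```

View pics/top0.png

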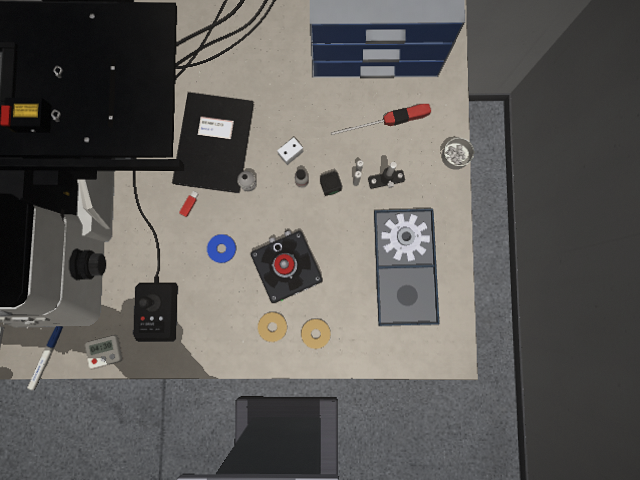

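View pics/side0.png

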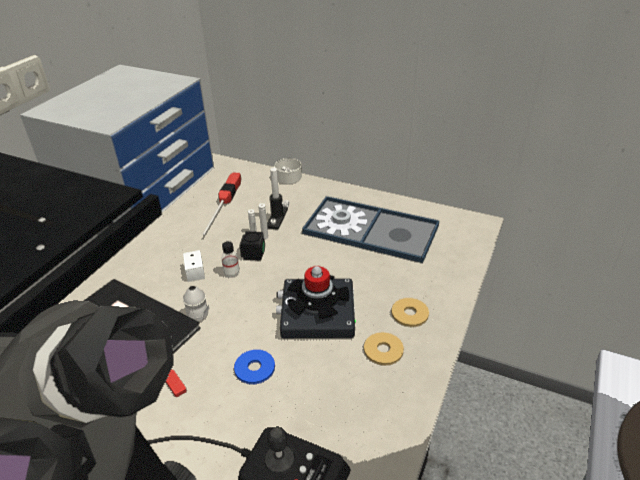

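The top view shows the collar on the shaft at (284,265), two brass rings at (273,327) and (316,333), the bright blade at (406,237), the empty bay at (407,295) and the blue decoy at (222,248). The side view agrees, with no third brass ring. The bystanders stand beyond the chopper.

```bash
cat >> h.py <<'E'
def blobs(d,name,amin=60,roi=None):
    hsv=cv2.cvtColor(d['pixels'],cv2.COLOR_BGR2HSV)
    lo,hi={'brass':((12,80,150),(26,255,255)),'red':((0,140,90),(8,255,255)),'blue':((112,150,100),(125,255,255))}[name]
    m=cv2.inRange(hsv,lo,hi)
    if name=='red': m|=cv2.inRange(hsv,(173,140,90),(180,255,255))
    cs,_=cv2.findContours(m,cv2.RETR_EXTERNAL,cv2.CHAIN_APPROX_NONE)
    return [c for c in cs if cv2.contourArea(c)>amin]
def circ(P):  # least squares circle of xy
    A=np.c_[2*P[:,:2],np.ones(len(P))]; s=np.linalg.lstsq(A,(P[:,:2]**2).sum(1),rcond=None)[0]
    return s[:2],np.sqrt(s[2]+s[0]**2+s[1]**2)
E
python3 - <<'E'
from h import *
for n in('top','side'):
    d=shot(n); C=cloud(d)
    for name,z in(('brass',.007),('red',.087),('blue',.007)):
        for c in blobs(d,name):
            P=onplane(d,c.reshape(-1,2),z); ctr,r=circ(P)
            u,v=c.reshape(-1,2).mean(0).astype(int)
            print(n,name,(u,v),ctr.round(4),'dia',round(2*r*1e3,1))
    if n=='top':
        for uv in((407,295),(400,300),(373,209),(433,208),(439,323),(379,325),(372,300),(406,229)): print(uv,onplane(d,[uv],.014).round(4),C[uv[1],uv[0]].round(4))
        # bright: boss height points
        sub=C[200:275,370:440].reshape(-1,3); b=sub[(sub[:,2]>.016)&(sub[:,2]<.024)]; print('boss',len(b),(b[:,:2].min(0)+b[:,:2].max(0))/2,np.ptp(b[:,:2],axis=0),b[:,2].mean())
        sub=C[225:305,245:325].reshape(-1,3)
        for lo,hi in((.083,.09),(.092,.1),(.058,.066),(.042,.046),(.026,.03)):
            b=sub[(sub[:,2]>lo)&(sub[:,2]<hi)]
            if len(b): print(lo,len(b),((b[:,:2].min(0)+b[:,:2].max(0))/2).round(4),np.ptp(b[:,:2],axis=0).round(4),b.mean(0).round(4))
    for p in((280,200),(370,350),(340,355),(375,365)):
        if n=='top': print(p,C[p[1],p[0]].round(3))
E
```

```text
top brass (np.int64(315), np.int64(333)) [ 0.4298 -0.1138] dia 57.0
top brass (np.int64(272), np.int64(326)) [ 0.4431 -0.0249] dia 57.3
top brass (np.int64(26), np.int64(109)) [0.8984 0.504 ] dia 33.7
top red (np.int64(283), np.int64(263)) [ 0.5649 -0.0542] dia 35.9
top red (np.int64(187), np.int64(205)) [0.6778 0.1341] dia 29.6
top red (np.int64(389), np.int64(117)) [ 0.8538 -0.2592] dia 20.6
top red (np.int64(4), np.int64(114)) [0.8579 0.4959] dia 29.1
top red (np.int64(418), np.int64(110)) [ 0.8683 -0.3162] dia 35.1
top blue (np.int64(220), np.int64(248)) [0.6044 0.0827] dia 56.2
(407, 295) [[ 0.5079 -0.2998  0.014 ]] [ 0.5081 -0.3013  0.004 ]
(400, 300) [[ 0.4977 -0.2854  0.014 ]] [ 0.4978 -0.2865  0.0067]
(373, 209) [[ 0.6854 -0.2327  0.014 ]] [ 0.6885 -0.2342 -0.0017]
(433, 208) [[ 0.6874 -0.3565  0.014 ]] [ 0.6895 -0.3588  0.0031]
(439, 323) [[ 0.4519 -0.3628  0.014 ]] [ 0.4516 -0.366  -0.0005]
(379, 325) [[ 0.4474 -0.2423  0.014 ]] [ 0.4473 -0.2427  0.0102]
(372, 300) [[ 0.4975 -0.2287  0.014 ]] [ 4.978e-01 -2.300e-01  2.000e-04]
(406, 229) [[ 0.6435 -0.3002  0.014 ]] [ 0.642
[... 288 characters left out ...]
18 -0.0571  0.063 ]
0.042 677 [ 0.5665 -0.0551] [0.0963 0.0962] [ 0.5649 -0.0541  0.0441]
0.026 1124 [ 0.5651 -0.0537] [0.1445 0.1427] [ 0.5636 -0.0554  0.028 ]
(280, 200) [ 0.707 -0.038  0.003]
(370, 350) [ 0.397 -0.225 -0.001]
(340, 355) [ 0.386 -0.164 -0.   ]
(375, 365) [ 0.367 -0.234  0.001]
side brass (np.int64(383), np.int64(347)) [ 0.4435 -0.0263] dia 57.9
side brass (np.int64(410), np.int64(310)) [ 0.4301 -0.1152] dia 58.0
side red (np.int64(174), np.int64(382)) [0.6405 0.1991] dia 30.7
side red (np.int64(316), np.int64(277)) [ 0.5599 -0.0455] dia 41.3
side red (np.int64(224), np.int64(195)) [ 0.8126 -0.1846] dia 33.5
side red (np.int64(234), np.int64(179)) [ 0.8243 -0.2414] dia 39.2
```

```bash
cat >> h.py <<'E'
def to(x=None,y=None,z=None,ang=None):
    """print units left to a TCP target; ang = world heading of tool y in deg"""
    s=readout.observe(); p=s['position']; Rt=cv2.Rodrigues(np.array(s['ee_rot'],float))[0]
    t=np.array([p[i] if v is None else v for i,v in enumerate((x,y,z))])
    a=np.degrees(np.arctan2(Rt[1,1],Rt[0,1]))
    print('pos',p.round(4),'yaw',a.round(1),'tilt',Rt[2].round(3),'F',s['force'].round(1),'w',round(s['width']*92,1),'g',round(s['gripper_force'],1),'t',round(s['clock'],1))
    print('units',(Rt.T@(t-p)/.04).round(3),'turn',None if ang is None else round((a-ang)/4,2))
E
python3 -m creep '[[-0.6,-0.75,0,0,1],[-0.6,-0.75,0,0,1],[-0.6,-0.75,0,0,1],[-0.6,-0.75,0,0,1],[-0.6,-0.75,0,0,1],[-0.6,-0.75,0,0,1],[-0.6,-0.75,0,0,1],[-0.6,-0.75,0,0,1],[-0.6,-0.75,0,0,1],[-0.6,-0.75,0,0,1],[-0.6,-0.75,0,0,1],[-0.6,-0.75,0,0,1]]'
python3 -m creep '[[0,0,0,1,1],[0,0,0,1,1],[0,0,0,1,1],[0,0,0,1,1],[0,0,0,1,1],[0,0,0,1,1],[0,0,0,1,1],[0,0,0,1,1],[0,0,0,1,1],[0,0,0,1,1],[0,0,0,1,1],[0,0,0,1,1]]'
python3 -m creep '[[0,0,0,1,1],[0,0,0,1,1],[0,0,0,1,1],[0,0,0,1,1],[0,0,0,1,1],[0,0,0,1,1],[0,0,0,1,1],[0,0,0,1,1],[0,0,0,1,1],[0,0,0,1,1],[0,0,0,1,1],[0,0,0,1,1]]'
python3 -m creep '[[0,0,0,1,1],[0,0,0,1,1],[0,0,0,1,1],[0,0,0,1,1],[0,0,0,1,1],[0,0,0,1,1],[0,0,0,1,1],[0,0,0,1,1],[0,0,0,1,1],[0,0,0,1,1],[0,0,0,0,1]]'
python3 -c "
from h import *
to(.5655,-.0543,.16,-67)"
```

```text
clock: 1.7
position: [0.3613, 0.1497, 0.2268]
ee_rot: [0.544, 3.094, 0.001]
force: [1.1, 0.1, 0.3]
width: 1.0
gripper_force: 0.0
clock: 3.2
position: [0.3609, 0.1509, 0.2267]
ee_rot: [-1.758, -2.603, 0.0]
force: [0.3, -0.4, -0.1]
width: 1.003
gripper_force: 0.0
clock: 4.7
position: [0.3609, 0.1509, 0.2267]
ee_rot: [-2.665, -1.663, -0.0]
force: [0.3, 0.6, 0.5]
width: 1.002
gripper_force: 0.0
clock: 6.08
position: [0.361, 0.1509, 0.2267]
ee_rot: [-3.072, -0.656, 0.0]
force: [-0.3, -0.3, -0.2]
width: 0.997
gripper_force: 0.0
pos [0.361  0.1509 0.2267] yaw -65.9 tilt [-0. -0. -1.] F [-0.3 -0.3 -0.2] w 91.7 g 0.0 t 6.1
units [2.574 6.77  1.667] turn 0.27
```

```bash
python3 -m creep '[[0.32,0.84,0,0.27,1],[0.32,0.84,0,0,1],[0.32,0.84,0,0,1],[0.32,0.84,0,0,1],[0.32,0.84,0,0,1],[0.32,0.84,0,0,1],[0.32,0.84,0,0,1],[0.3,0.84,0,0,1],[0,0,0.8,0,1],[0,0,0.8,0,1],[0,0,0,0,1]]'
python3 -c "
from h import *
d=shot('side','s1.png'); shot('top','t1.png')
to(.5655,-.0543,.068,-67)"
```

```text
clock: 7.45
position: [0.5584, -0.0562, 0.1608]
ee_rot: [-3.077, -0.628, 0.007]
force: [0.2, 0.3, -0.1]
width: 1.004
gripper_force: 0.0
pos [ 0.5604 -0.0564  0.1634] yaw -67.0 tilt [ 0.  0. -1.] F [0.7 0.7 0.3] w 92.0 g 0.0 t 7.5
units [1.390e-01 1.000e-03 2.386e+00] turn 0.01
```

View pics/s1.png

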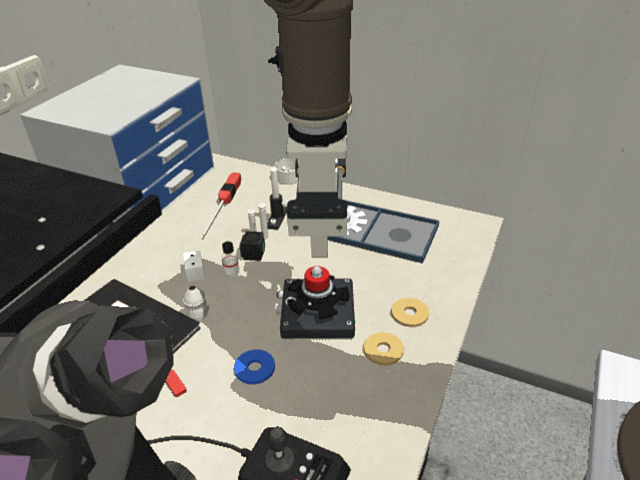

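The gripper hangs over the red collar at (317,280), fingers aligned with the housing edge, and everything else is in place.

```bash
python3 -m creep '[[0.12,0,0.3,0,1],[0,0,0.6,0,1],[0,0,0.6,0,1],[0,0,0.6,0,1],[0,0,0.28,0,1],[0,0,0,0,1],[0,0,0,0,1]]'
python3 -c "
from h import *
to(.5655,-.0543,.067,-67)"
python3 -m creep '[[0,0,0,0,0.4],[0,0,0,0,0.2],[0,0,0,0,0.2],[0,0,0,0,0.2],[0,0,0,0,0.2],[0,0,0,0,0.2],[0,0,0,0,0.2]]' 45
python3 -c "
from h import *
to(.5655,-.0543,.16,-67)"
```

```text
clock: 8.43
position: [0.5652, -0.0545, 0.0684]
ee_rot: [3.078, 0.626, 0.002]
force: [-0.8, 0.3, 0.2]
width: 0.999
gripper_force: 0.0
pos [ 0.5652 -0.0545  0.0684] yaw -67.0 tilt [ 0.001  0.001 -1.   ] F [-0.8  0.3  0.2] w 91.9 g 0.0 t 8.4
units [ 0.009 -0.003  0.035] turn -0.0
clock: 9.3
position: [0.5647, -0.0546, 0.0675]
ee_rot: [3.078, 0.626, 0.001]
force: [1.6, 0.0, -1.2]
width: 0.393
gripper_force: 45.0
pos [ 0.5647 -0.0546  0.0675] yaw -67.0 tilt [ 0.  0. -1.] F [ 1.6  0.  -1.2] w 36.2 g 45.0 t 9.3
units [ 0.023  0.003 -2.311] turn -0.0
```

```bash
python3 -m creep '[[0,0,-0.1,0,0.2],[0,0,-0.2,0,0.2],[0,0,-0.2,0,0.2],[0,0,-0.2,0,0.2],[0,0,-0.2,0,0.2],[0,0,-0.2,0,0.2],[0,0,-0.2,0,0.2],[0,0,-0.3,0,0.2],[0,0,-0.3,0,0.2],[0,0,-0.3,0,0.2],[0,0,-0.2,0,0.2],[0,0,0,0,0.2]]' 45
python3 -c "
from h import *
d=shot('side'); C=cloud(d); cs=sorted(blobs(d,'red'),key=cv2.contourArea)
for c in cs: 
  q=c.reshape(-1,2); print(q.mean(0).astype(int), q.ptp(0) if hasattr(q,'ptp') else np.ptp(q,axis=0), C[int(q[:,1].mean()),int(q[:,0].mean())].round(3))
to(.40,-.22,.0075,-67)"
```

```text
clock: 10.8
position: [0.5649, -0.0544, 0.1642]
ee_rot: [3.078, 0.626, 0.002]
force: [1.0, -0.2, -1.6]
width: 0.394
gripper_force: 45.0
[224 195] [11 12] [ 0.874 -0.264  0.024]
[234 179] [14 15] [ 0.888 -0.326  0.024]
[174 382] [19 26] [0.693 0.155 0.008]
pos [ 0.5645 -0.0544  0.1637] yaw -67.0 tilt [ 0. -0. -1.] F [ 0.4  0.5 -1.2] w 36.2 g 45.0 t 10.8
units [-5.405  2.205  3.902] turn -0.0
```

```bash
python3 -m creep '[[-0.65,0.22,0,0,0.2],[-0.65,0.22,0,0,0.2],[-0.65,0.22,0,0,0.2],[-0.65,0.22,0,0,0.2],[-0.65,0.22,0,0,0.2],[-0.65,0.22,0,0,0.2],[-0.65,0.22,0,0,0.2],[-0.65,0.22,0,0,0.2],[0,0,0.9,0,0.2],[0,0,0.9,0,0.2],[0,0,0.9,0,0.2],[0,0,0,0,0.2]]' 45
python3 -c "
from h import *
to(.40,-.20,.0055,-67)"
```

```text
clock: 12.35
position: [0.3983, -0.2004, 0.054]
ee_rot: [-3.077, -0.624, 0.007]
force: [-1.0, 0.2, -1.5]
width: 0.394
gripper_force: 45.0
pos [ 0.3983 -0.2004  0.054 ] yaw -67.1 tilt [-0.004 -0.003 -1.   ] F [-1.   0.2 -1.5] w 36.2 g 45.0 t 12.3
units [0.048 0.012 1.214] turn -0.01
```

```bash
python3 -m creep '[[0,0,0.5,0,0.2],[0,0,0.4,0,0.2],[0,0,0.15,0,0.2],[0,0,0.06,0,0.2],[0,0,0.04,0,0.2],[0,0,0.04,0,0.2],[0,0,0,0,0.2]]' 45
python3 -c "
from h import *
to(.40,-.20,.0055,-67)"
```

```text
clock: 13.22
position: [0.4006, -0.2005, 0.008]
ee_rot: [3.079, 0.626, 0.0]
force: [-0.2, -0.5, -0.3]
width: 0.391
gripper_force: 45.0
pos [ 0.4006 -0.2005  0.008 ] yaw -67.0 tilt [ 0.  0. -1.] F [-0.2 -0.5 -0.3] w 36.0 g 45.0 t 13.2
units [-0.009 -0.017  0.064] turn -0.0
```

```bash
python3 -m creep '[[0,0,0.04,0,0.2],[0,0,0.03,0,0.2],[0,0,0,0,0.2]]' 45
python3 -m creep '[[0,0,0,0,0.5],[0,0,0,0,0.62],[0,0,0,0,0.62],[0,0,-0.3,0,0.62],[0,0,-0.6,0,0.62],[0,0,-0.8,0,0.62],[0,0,-0.8,0,0.62],[0,0,-0.8,0,0.62],[0,0,-0.5,0,0.62],[0,0,0,0,0.62]]'
python3 -c "
from h import *
d=shot('top','t2.png'); 
for c in blobs(d,'red'): print(c.reshape(-1,2).mean(0), circ(onplane(d,c.reshape(-1,2),.024)))
to(.565,-.0545,.16,-67)"
```

```text
clock: 13.6
position: [0.4004, -0.2005, 0.005]
ee_rot: [-3.078, -0.626, 0.0]
force: [-0.6, 0.8, -1.4]
width: 0.389
gripper_force: 45.0
clock: 14.85
position: [0.4013, -0.2008, 0.1589]
ee_rot: [3.078, 0.626, 0.005]
force: [-0.5, -0.1, -0.9]
width: 0.624
gripper_force: 0.0
[187.37777778 205.71111111] (array([0.69051091, 0.15082227]), np.float64(0.015729871510731745))
[389.33333333 117.84848485] (array([ 0.87730177, -0.26744415]), np.float64(0.011145975667886205))
[  4.58823529 114.76470588] (array([0.88209557, 0.53541956]), np.float64(0.01584064221989354))
[417.94915254 110.40677966] (array([ 0.89263639, -0.32785259]), np.float64(0.018859731648847612))
pos [ 0.4007 -0.2005  0.1578] yaw -67.0 tilt [ 0.002  0.001 -1.   ] F [0. 1. 0.] w 57.2 g 0.0 t 14.9
units [ 5.206 -1.754 -0.047] turn 0.0
```

View pics/t2.png

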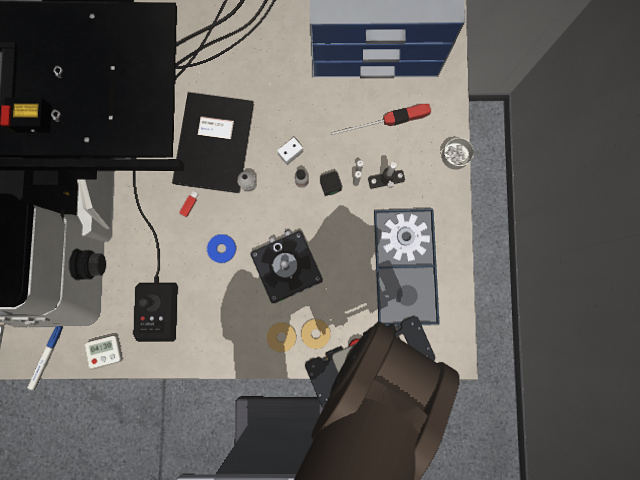

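The collar is off the shaft and now partly hidden under the hand at (355,342). Washer and black blade are still at (285,265). Spacer B has been knocked to (281,337).

```bash
python3 -m creep '[[0.65,-0.22,0,0,0.75],[0.65,-0.22,0,0,0.75],[0.65,-0.22,0,0,0.75],[0.65,-0.22,0,0,0.75],[0.65,-0.22,0,0,0.75],[0.65,-0.22,0,0,0.75],[0.65,-0.22,0,0,0.75],[0.65,-0.21,0,0,0.75],[0,0,0.7,0,0.75],[0,0,0.7,0,0.75],[0,0,0.7,0,0.75],[0,0,0,0,0.75]]'
python3 -c "
from h import *
d=shot('top'); print(blobs(d,'red')[0].shape)
for c in blobs(d,'red'):
  q=c.reshape(-1,2); print(q.mean(0).astype(int), circ(onplane(d,q,.024)))
for c in blobs(d,'brass'):
  q=c.reshape(-1,2); print(q.mean(0).astype(int), circ(onplane(d,q,.007)))
to(.565,-.0545,.054,-67)"
```

```text
clock: 16.4
position: [0.5629, -0.0545, 0.0709]
ee_rot: [-3.078, -0.626, 0.008]
force: [0.7, -0.4, 0.4]
width: 0.752
gripper_force: 0.0
(51, 1, 2)
[357 348] (array([ 0.40187348, -0.19867845]), np.float64(0.01785665965504559))
[187 205] (array([0.69027865, 0.15064848]), np.float64(0.015816589807416202))
[389 118] (array([ 0.87576696, -0.26730824]), np.float64(0.012056469123797603))
[  4 114] (array([0.88216788, 0.5351215 ]), np.float64(0.01611308924721239))
[417 110] (array([ 0.89182483, -0.32764735]), np.float64(0.01931072535873045))
[280 336] (array([ 0.42330777, -0.04360818]), np.float64(0.028740325779943517))
[315 333] (array([ 0.43014846, -0.11342435]), np.float64(0.02874904872595569))
[ 25 110] (array([0.89886789, 0.50343603]), np.float64(0.01924251034110919))
pos [ 0.564  -0.0548  0.0724] yaw -67.0 tilt [-0.002 -0.001 -1.   ] F [-0.  -0.3 -0.5] w 68.9 g 0.0 t 16.4
units [0.027 0.004 0.46 ] turn -0.01
```

```bash
python3 -m creep '[[0.02,0,0.3,0,0.75],[0,0,0.16,0,0.75],[0,0,0,0,0.75],[0,0,0,0,0.4],[0,0,0,0,0.4],[0,0,0,0,0.4],[0,0,0,0,0.4],[0,0,0,0,0.4],[0,0,0,0,0.4]]' 35
python3 -c "
from h import *
to(.565,-.0545,.054,-67)"
python3 -m creep '[[0,0,-0.2,0,0.4],[0,0,-0.3,0,0.4],[0,0,-0.3,0,0.4],[0,0,-0.3,0,0.4],[0,0,-0.5,0,0.4],[0,0,-0.5,0,0.4],[0,0,-0.3,0,0.4],[0,0,0,0,0.4]]' 35
python3 -c "
from h import *
to(.41,.07,.003,-67)"
```

```text
clock: 17.58
position: [0.5655, -0.0546, 0.0549]
ee_rot: [3.079, 0.626, 0.001]
force: [-0.6, 0.2, 5.1]
width: 0.503
gripper_force: 35.0
pos [ 0.5655 -0.0546  0.0549] yaw -67.0 tilt [ 0.  0. -1.] F [-0.6  0.2  5.1] w 46.3 g 35.0 t 17.6
units [-0.012 -0.007  0.024] turn -0.0
clock: 18.58
position: [0.5659, -0.0545, 0.1516]
ee_rot: [3.078, 0.626, 0.003]
force: [0.9, 0.2, -0.6]
width: 0.502
gripper_force: 35.0
pos [ 0.5659 -0.0545  0.1516] yaw -67.0 tilt [ 0.002  0.    -1.   ] F [ 0.9  0.2 -0.6] w 46.1 g 35.0 t 18.6
units [-2.378 -4.39   3.709] turn -0.0
```

```bash
python3 -m creep '[[-0.4,-0.73,0,0,0.4],[-0.4,-0.73,0,0,0.4],[-0.4,-0.73,0,0,0.4],[-0.4,-0.73,0,0,0.4],[-0.4,-0.73,0,0,0.4],[-0.38,-0.73,0,0,0.4],[0,0,0.8,0,0.4],[0,0,0.8,0,0.4],[0,0,0.8,0,0.4],[0,0,0.6,0,0.4],[0,0,0.3,0,0.4],[0,0,0,0,0.4]]' 35
python3 -c "
from h import *
to(.41,.07,.001,-67)"
```

```text
clock: 20.08
position: [0.4088, 0.0692, 0.0182]
ee_rot: [3.078, 0.625, -0.003]
force: [-0.7, -0.3, -0.2]
width: 0.497
gripper_force: 35.0
pos [0.4088 0.0692 0.0182] yaw -67.0 tilt [-0.002 -0.    -1.   ] F [-0.7 -0.3 -0.2] w 45.7 g 35.0 t 20.1
units [ 0.037 -0.005  0.43 ] turn -0.01
```

```bash
python3 -m creep '[[0,0,0.2,0,0.4],[0,0,0.15,0,0.4],[0,0,0.06,0,0.4],[0,0,0,0,0.4],[0,0,0,0,0.4]]' 35
python3 -m creep '[[0,0,0,0,0.6],[0,0,0,0,0.7],[0,0,0,0,0.7],[0,0,-0.3,0,0.7],[0,0,-0.6,0,0.7],[0,0,-0.8,0,0.7],[0,0,-0.8,0,0.7],[0,0,-0.8,0,0.7],[0,0,-0.5,0,0.7],[0,0,0,0,0.7]]'
python3 -c "
from h import *
to(.565,-.0545,.16,-67)"
```

```text
clock: 20.7
position: [0.4094, 0.0696, 0.0025]
ee_rot: [-3.079, -0.626, -0.0]
force: [-0.2, -0.3, -0.3]
width: 0.502
gripper_force: 35.0
clock: 21.95
position: [0.4101, 0.0699, 0.156]
ee_rot: [-3.077, -0.626, -0.005]
force: [0.1, 0.6, -1.1]
width: 0.702
gripper_force: 0.0
pos [0.4101 0.0699 0.156 ] yaw -67.0 tilt [ 0.003 -0.001 -1.   ] F [ 0.1  0.6 -1.1] w 64.6 g 0.0 t 21.9
units [ 2.35   4.375 -0.095] turn -0.0
```

```bash
python3 -m creep '[[0.4,0.73,0,0,0.65],[0.4,0.73,0,0,0.65],[0.4,0.73,0,0,0.65],[0.4,0.73,0,0,0.65],[0.4,0.73,0,0,0.65],[0.36,0.72,0,0,0.65],[0,0,0.7,0,0.65],[0,0,0.7,0,0.65],[0,0,0.7,0,0.65],[0,0,0.5,0,0.65],[0,0,0,0,0.65],[0,0,0,0,0.65]]'
python3 -c "
from h import *
d=shot('top','t3.png'); P=cloud(d)
for lo in (36,):
  s=P[320:380,200:270].reshape(-1,3)
s=P[290:370,200:270].reshape(-1,3); b=s[(s[:,2]>.005)&(s[:,2]<.012)]; print(len(b),np.median(b,0),np.ptp(b,axis=0))
to(.565,-.0545,.0465,-67)"
```

```text
clock: 23.45
position: [0.5645, -0.0547, 0.0507]
ee_rot: [3.078, 0.625, -0.0]
force: [0.3, -0.3, 0.4]
width: 0.653
gripper_force: 0.0
36 [ 0.4215027  -0.01758825  0.00794314] [0.07787779 0.04633192 0.00551933]
pos [ 0.5649 -0.0546  0.051 ] yaw -67.0 tilt [ 0.001  0.    -1.   ] F [-0.6  1.  -0.2] w 59.6 g 0.0 t 23.5
units [ 0.004 -0.002  0.112] turn -0.0
```

View pics/t3.png

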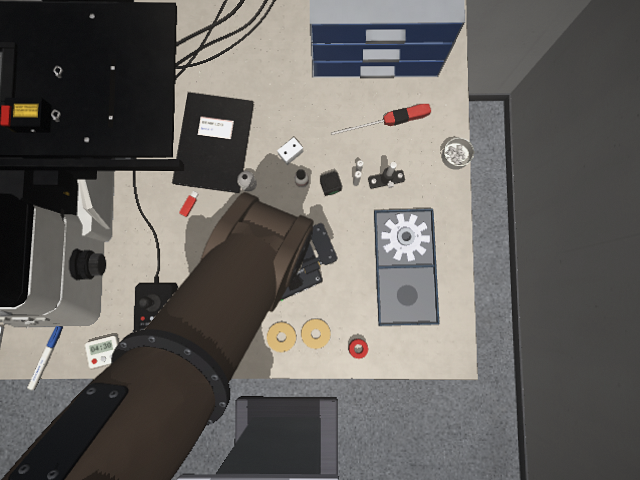

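The arm covers the chopper and the washer. The collar stands at (358,348), the rings are at (281,337) and (316,333), and the empty bay is at (407,295).

```bash
python3 -m creep '[[0,0,0.1,0,0.65],[0,0,0,0,0.65],[0,0,0,0,0.2],[0,0,0,0,0.2],[0,0,0,0,0.2],[0,0,0,0,0.2],[0,0,0,0,0.2],[0,0,0,0,0.2]]' 35
python3 -c "
from h import *
to(.565,-.0545,.12,-67)"
python3 -m creep '[[0,0,-0.2,0,0.2],[0,0,-0.3,0,0.2],[0,0,-0.3,0,0.2],[0,0,-0.4,0,0.2],[0,0,-0.4,0,0.2],[0,0,-0.5,0,0.2],[0,0,-0.3,0,0.2],[0,0,0,0,0.2],[0,0,0,0,0.2]]' 35
python3 -c "
from h import *
to(.51,-.3005,.02,-67)
d=shot('top','t4.png')"
```

```text
clock: 24.5
position: [0.5646, -0.0545, 0.0464]
ee_rot: [-3.079, -0.626, -0.0]
force: [0.7, -0.0, 1.7]
width: 0.37
gripper_force: 35.0
pos [ 0.5646 -0.0545  0.0464] yaw -67.0 tilt [ 0.  0. -1.] F [ 0.7 -0.   1.7] w 34.1 g 35.0 t 24.5
units [ 0.01   0.005 -1.84 ] turn -0.0
clock: 25.62
position: [0.5641, -0.0543, 0.1419]
ee_rot: [-3.078, -0.626, 0.001]
force: [0.1, -0.1, -0.7]
width: 0.374
gripper_force: 35.0
pos [ 0.5641 -0.0543  0.1419] yaw -67.0 tilt [-0.001 -0.    -1.   ] F [ 0.1 -0.1 -0.7] w 34.4 g 35.0 t 25.6
units [-3.647  5.138  3.047] turn -0.0
```

```bash
python3 -m creep '[[-0.45,0.64,0,0,0.2],[-0.46,0.64,0,0,0.2],[-0.46,0.64,0,0,0.2],[-0.46,0.64,0,0,0.2],[-0.46,0.64,0,0,0.2],[-0.46,0.64,0,0,0.2],[-0.46,0.64,0,0,0.2],[-0.45,0.64,0,0,0.2],[0,0,0.8,0,0.2],[0,0,0.8,0,0.2],[0,0,0.6,0,0.2],[0,0,0,0,0.2]]' 35
python3 -c "
from h import *
to(.5095,-.3005,.0105,-67)
d=shot('side','s5.png')"
```

```text
clock: 27.18
position: [0.508, -0.2993, 0.0521]
ee_rot: [-3.076, -0.625, 0.006]
force: [-0.6, 0.5, -1.5]
width: 0.37
gripper_force: 35.0
pos [ 0.508  -0.2993  0.0521] yaw -67.0 tilt [-0.003 -0.003 -1.   ] F [-0.6  0.5 -1.5] w 34.0 g 35.0 t 27.2
units [0.025 0.045 1.041] turn -0.01
```

View pics/s5.png

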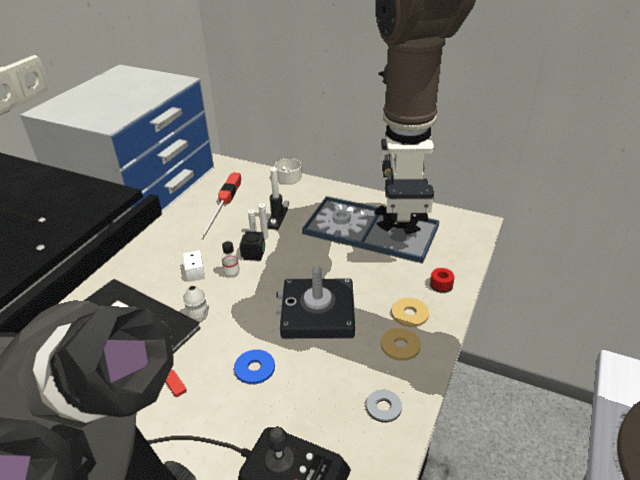

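The black blade hangs level over the empty bay at (405,220). The washer lies flat at (384,405), the collar stands at (442,280) and the shaft is bare.

```bash
python3 -m creep '[[0.02,0.03,0.4,0,0.2],[0,0,0.4,0,0.2],[0,0,0.14,0,0.2],[0,0,0.08,0,0.2],[0,0,0.02,0,0.2],[0,0,0,0,0.2]]' 35
python3 -c "
from h import *
to(.5095,-.3005,.0105,-67)"
```

```text
clock: 27.98
position: [0.5111, -0.3011, 0.013]
ee_rot: [3.078, 0.626, 0.001]
force: [-0.1, -0.2, -1.2]
width: 0.371
gripper_force: 35.0
pos [ 0.5111 -0.3011  0.013 ] yaw -67.0 tilt [ 0.  0. -1.] F [-0.1 -0.2 -1.2] w 34.1 g 35.0 t 28.0
units [-0.031 -0.029  0.063] turn -0.0
```

```bash
python3 -m creep '[[0,0,0.05,0,0.2],[0,0,0.03,0,0.2],[0,0,0,0,0.2]]' 35
python3 -m creep '[[0,0,0,0,0.45],[0,0,0,0,0.52],[0,0,0,0,0.52],[0,0,-0.3,0,0.52],[0,0,-0.6,0,0.52],[0,0,-0.8,0,0.52],[0,0,-0.8,0,0.52],[0,0,-0.8,0,0.6],[0,0,-0.4,0,0.76],[0,0,0,-1,0.76],[0,0,0,-1,0.76],[0,0,0,-1,0.76]]'
python3 -m creep '[[0,0,0,-1,0.76],[0,0,0,-1,0.76],[0,0,0,-1,0.76],[0,0,0,-1,0.76],[0,0,0,-1,0.76],[0,0,0,-1,0.76],[0,0,0,-1,0.76],[0,0,0,-1,0.76],[0,0,0,-1,0.76],[0,0,0,-1,0.76],[0,0,0,-1,0.76],[0,0,0,-1,0.76]]'
python3 -m creep '[[0,0,0,-1,0.76],[0,0,0,-0.75,0.76],[0,0,0,0,0.76]]'
python3 -c "
from h import *
to(.43,-.1135,.16,0)"
```

```text
clock: 28.35
position: [0.5111, -0.301, 0.0103]
ee_rot: [-3.079, -0.626, -0.001]
force: [-1.6, 2.3, 9.2]
width: 0.369
gripper_force: 35.0
clock: 29.85
position: [0.5106, -0.3007, 0.1573]
ee_rot: [-2.995, -0.948, 0.001]
force: [0.2, 0.6, 0.1]
width: 0.761
gripper_force: 0.0
clock: 31.35
position: [0.5105, -0.3008, 0.1572]
ee_rot: [-2.35, -2.084, 0.001]
force: [0.2, 0.4, -0.8]
width: 0.759
gripper_force: 0.0
clock: 31.72
position: [0.5106, -0.3009, 0.1573]
ee_rot: [-2.222, -2.22, 0.0]
force: [-0.3, 0.4, -0.3]
width: 0.759
gripper_force: 0.0
pos [ 0.5106 -0.3009  0.1573] yaw -0.0 tilt [ 0.    -0.001 -1.   ] F [-0.3  0.4 -0.3] w 69.8 g 0.0 t 31.7
units [ 4.684 -2.018 -0.065] turn -0.01
```

```bash
python3 -m creep '[[0.78,-0.34,0,0,0.76],[0.78,-0.34,0,0,0.76],[0.78,-0.34,0,0,0.76],[0.78,-0.34,0,0,0.76],[0.78,-0.34,0,0,0.76],[0.78,-0.32,0,0,0.76],[0,0,0.8,0,0.76],[0,0,0.8,0,0.76],[0,0,0.8,0,0.76],[0,0,0.6,0,0.76],[0,0,0,0,0.76],[0,0,0,0,0.76]]'
python3 -c "
from h import *
d=shot('top','t6.png')
for c in blobs(d,'brass'):
  q=c.reshape(-1,2); print(q.mean(0).astype(int), circ(onplane(d,q,.007)))
to(.43,-.1135,.0025,0)"
```

```text
clock: 33.22
position: [0.4305, -0.1139, 0.0382]
ee_rot: [2.222, 2.22, 0.0]
force: [-0.3, -0.0, -0.7]
width: 0.757
gripper_force: 0.0
[ 25 110] (array([0.89921062, 0.50347351]), np.float64(0.018913197555379006))
pos [ 0.4308 -0.1139  0.0384] yaw -0.0 tilt [-0.     0.001 -1.   ] F [ 0.6 -0.1  0.4] w 69.9 g 0.0 t 33.3
units [ 0.01  -0.021  0.898] turn -0.01
```

View pics/t6.png

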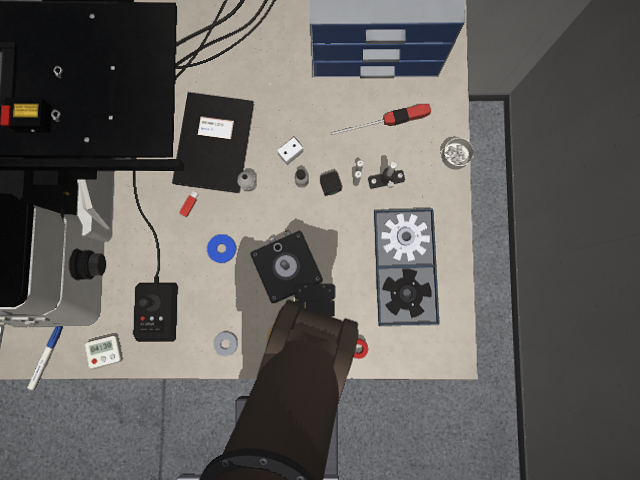

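The black blade lies flat, boss up, in its bay at (407,293), the washer is at (226,343), and the hand covers the rings. I grip ring A next.

```bash
python3 -m creep '[[0,0,0.5,0,0.76],[0,0,0.3,0,0.76],[0,0,0.09,0,0.76],[0,0,0,0,0.76],[0,0,0,0,0.5],[0,0,0,0,0.5],[0,0,0,0,0.5],[0,0,0,0,0.5],[0,0,0,0,0.5]]' 35
python3 -c "
from h import *
to(.565,-.0545,.14,0)"
python3 -m creep '[[0,0,-0.2,0,0.5],[0,0,-0.6,0,0.5],[0,0,-0.8,0,0.5],[0,0,-0.8,0,0.5],[0,0,-0.8,0,0.5],[0,0,-0.4,0,0.5],[0,0,0,0,0.5],[0,0,0,0,0.5]]' 35
python3 -c "
from h import *
to(.565,-.0545,.14,0)"
```

```text
clock: 34.4
position: [0.4304, -0.1138, 0.0022]
ee_rot: [2.221, 2.221, 0.001]
force: [0.1, -0.0, 6.1]
width: 0.638
gripper_force: 35.0
pos [ 0.4304 -0.1138  0.0022] yaw -0.0 tilt [-0.     0.001 -1.   ] F [ 0.1 -0.   6.1] w 58.7 g 35.0 t 34.4
units [ 1.483  3.366 -3.442] turn -0.0
clock: 35.4
position: [0.4296, -0.1136, 0.1454]
ee_rot: [-2.221, -2.221, 0.001]
force: [0.3, -0.0, -1.2]
width: 0.635
gripper_force: 35.0
pos [ 0.4296 -0.1136  0.1454] yaw -0.0 tilt [ 0.    -0.001 -1.   ] F [ 0.3 -0.  -1.2] w 58.5 g 35.0 t 35.4
units [1.478 3.386 0.132] turn -0.0
```

```bash
python3 -m creep '[[0.3,0.68,0,0,0.5],[0.3,0.68,0,0,0.5],[0.3,0.68,0,0,0.5],[0.29,0.68,0,0,0.5],[0.29,0.66,0,0,0.5],[0,0,0.3,0,0.5],[0,0,0,0,0.5],[0,0,0,0,0.5]]' 35
python3 -c "
from h import *
d=shot('top'); C=cloud(d)
s=C[240:290,260:310].reshape(-1,3); b=s[(s[:,2]>.085)&(s[:,2]<.102)]; print(len(b),np.median(b,0))
to(.565,-.0545,.043,0)"
```

```text
clock: 36.4
position: [0.5642, -0.0552, 0.1335]
ee_rot: [-2.222, -2.219, 0.002]
force: [0.2, -0.2, -0.4]
width: 0.636
gripper_force: 35.0
0 [nan nan nan]
pos [ 0.5646 -0.0552  0.1339] yaw -0.1 tilt [-0.    -0.001 -1.   ] F [-0.5 -0.6 -0.1] w 58.6 g 35.0 t 36.5
units [0.017 0.011 2.272] turn -0.02
  return _methods._mean(a, axis=axis, dtype=dtype,
  ret = um.true_divide(
```

```bash
python3 -m creep '[[0.017,0.01,0.3,0,0.5],[0,0,0.3,0,0.5],[0,0,0.3,0,0.5],[0,0,0.3,0,0.5],[0,0,0,0,0.5]]' 35
python3 -c "
from h import *
to(.565,-.0545,.043,0)"
```

```text
clock: 37.08
position: [0.5649, -0.0538, 0.0846]
ee_rot: [-2.221, -2.22, 0.002]
force: [0.3, 0.9, -1.9]
width: 0.634
gripper_force: 35.0
pos [ 0.5649 -0.0538  0.0846] yaw -0.0 tilt [ 0.    -0.002 -1.   ] F [ 0.3  0.9 -1.9] w 58.3 g 35.0 t 37.1
units [-0.016  0.005  1.041] turn -0.0
```

It is over the shaft with no contact force, so I continue down.

```bash
python3 -m creep '[[0,0,0.3,0,0.5],[0,0,0.3,0,0.5],[0,0,0.25,0,0.5],[0,0,0.1,0,0.5],[0,0,0.05,0,0.5],[0,0,0,0,0.5],[0,0,0,0,0.5]]' 35
python3 -c "
from h import *
to(.565,-.0545,.0422,0)"
```

```text
clock: 37.95
position: [0.566, -0.0539, 0.0462]
ee_rot: [2.221, 2.221, 0.001]
force: [0.5, 0.0, 0.2]
width: 0.637
gripper_force: 35.0
pos [ 0.566  -0.0539  0.0462] yaw -0.0 tilt [ 0.     0.001 -1.   ] F [0.5 0.  0.2] w 58.6 g 35.0 t 38.0
units [-0.015 -0.025  0.101] turn -0.0
```

```bash
python3 -m creep '[[0,0,0.06,0,0.5],[0,0,0.04,0,0.5],[0,0,0,0,0.5],[0,0,0,0,0.5]]' 35
python3 -m creep '[[0,0,0,0,0.7],[0,0,0,0,0.76],[0,0,0,0,0.76],[0,0,-0.3,0,0.76],[0,0,-0.6,0,0.76],[0,0,-0.8,0,0.76],[0,0,-0.8,0,0.76],[0,0,-0.3,0,0.76],[0,0,0,0,0.76]]'
python3 -c "
from h import *
to(.4235,-.044,.14,0)"
```

```text
clock: 38.45
position: [0.5658, -0.0538, 0.0423]
ee_rot: [2.222, 2.221, 0.001]
force: [-1.7, 0.4, 5.6]
width: 0.638
gripper_force: 35.0
clock: 39.58
position: [0.5661, -0.0539, 0.1546]
ee_rot: [2.221, 2.221, 0.002]
force: [0.1, -0.3, -0.0]
width: 0.762
gripper_force: 0.0
pos [ 0.5661 -0.0539  0.1546] yaw -0.0 tilt [ 0.     0.002 -1.   ] F [ 0.1 -0.3 -0. ] w 70.1 g 0.0 t 39.6
units [ 0.246 -3.566  0.36 ] turn -0.0
```

```bash
python3 -m creep '[[0.04,-0.6,0,0,0.76],[0.04,-0.6,0,0,0.76],[0.04,-0.6,0,0,0.76],[0.04,-0.6,0,0,0.76],[0.04,-0.6,0,0,0.76],[0.04,-0.56,0,0,0.76],[0,0,0.5,1,0.76],[0,0,0.5,1,0.76],[0,0,0.5,1,0.76],[0,0,0.5,1,0.76],[0,0,0.5,1,0.76],[0,0,0,0,0.76]]'
python3 -c "
from h import *
d=shot('top')
C=cloud(d); s=C[240:290,260:310].reshape(-1,3); b=s[(s[:,2]>.044)&(s[:,2]<.052)]; print('ring on shaft',len(b),np.median(b,0),np.ptp(b,axis=0))
d=shot('side')
for c in blobs(d,'brass'):
  q=c.reshape(-1,2); print(q.mean(0).astype(int), circ(onplane(d,q,.007)),circ(onplane(d,q,.047)))
to(.4235,-.044,.0025,-20)"
```

```text
clock: 41.08
position: [0.4214, -0.0443, 0.0522]
ee_rot: [-2.572, -1.801, 0.006]
force: [-0.6, -0.6, 0.8]
width: 0.763
gripper_force: 0.0
ring on shaft 580 [ 0.56390531 -0.055277    0.04723338] [0.05822996 0.05808056 0.00749783]
[400 342] (array([ 0.42349169, -0.04569707]), np.float64(0.02831507107203425)) (array([ 0.41478666, -0.01061348]), np.float64(0.02656590017813331))
[317 293] (array([ 0.58380415, -0.09243678]), np.float64(0.02590841469854889)) (array([ 0.56519579, -0.05446584]), np.float64(0.024307915629253104))
pos [ 0.4228 -0.0444  0.0537] yaw -19.9 tilt [-0.001 -0.001 -1.   ] F [-0.3  0.1  0.2] w 70.4 g 0.0 t 41.2
units [0.015 0.015 1.28 ] turn 0.02
```

```bash
python3 -m creep '[[0.015,0.015,0.5,0,0.76],[0,0,0.5,0,0.76],[0,0,0.2,0,0.76],[0,0,0.09,0,0.76],[0,0,0,0,0.76],[0,0,0,0,0.5],[0,0,0,0,0.5],[0,0,0,0,0.5],[0,0,0,0,0.5],[0,0,0,0,0.5]]' 35
python3 -c "
from h import *
to(.565,-.0545,.14,-20)"
python3 -m creep '[[0,0,-0.2,0,0.5],[0,0,-0.6,0,0.5],[0,0,-0.8,0,0.5],[0,0,-0.8,0,0.5],[0,0,-0.8,0,0.5],[0,0,-0.2,0,0.5],[0,0,0,0,0.5],[0,0,0,0,0.5]]' 35
python3 -c "
from h import *
to(.5655,-.0543,.14,-20)"
```

```text
clock: 42.42
position: [0.4244, -0.0439, 0.0027]
ee_rot: [2.573, 1.801, 0.001]
force: [-1.2, 0.1, 7.1]
width: 0.627
gripper_force: 35.0
pos [ 0.4244 -0.0439  0.0027] yaw -20.0 tilt [ 0.     0.001 -1.   ] F [-1.2  0.1  7.1] w 57.6 g 35.0 t 42.4
units [ 0.954  3.395 -3.429] turn -0.0
clock: 43.42
position: [0.4234, -0.0438, 0.1374]
ee_rot: [-2.573, -1.801, 0.002]
force: [-0.8, -0.1, -0.9]
width: 0.625
gripper_force: 35.0
pos [ 0.4234 -0.0438  0.1374] yaw -20.0 tilt [-0.001 -0.002 -1.   ] F [-0.8 -0.1 -0.9] w 57.5 g 35.0 t 43.4
units [ 0.97   3.428 -0.071] turn -0.0
```

```bash
python3 -m creep '[[0.19,0.68,0,0,0.5],[0.19,0.69,0,0,0.5],[0.19,0.69,0,0,0.5],[0.2,0.69,0,0,0.5],[0.2,0.68,0,0,0.5],[0,0,0,0,0.5],[0,0,0,0,0.5],[0,0,0,0,0.5]]' 35
python3 -c "
from h import *
d=shot('side')
for c in blobs(d,'brass',20):
  q=c.reshape(-1,2); print(q.mean(0).astype(int),np.ptp(q,axis=0),circ(onplane(d,q,readout.observe()['position'][2]+.0043)))
cv2.imwrite('pics/s7.png',cv2.resize(d['pixels'][150:330,220:440],None,fx=3,fy=3))
to(.5655,-.0543,.0497,-20)"
```

```text
clock: 44.42
position: [0.5652, -0.0544, 0.1379]
ee_rot: [-2.573, -1.801, 0.002]
force: [-0.4, -0.2, 0.1]
width: 0.625
gripper_force: 35.0
[317 293] [37 25] (array([0.51956406, 0.03542088]), np.float64(0.02094297729266814))
[310 249] [28 22] (array([ 0.56855187, -0.0513777 ]), np.float64(0.020060151659234103))
[319 237] [12 11] (array([ 0.5674685 , -0.07437211]), np.float64(0.009210480303730813))
pos [ 0.5654 -0.0544  0.1381] yaw -20.0 tilt [-0.    -0.001 -1.   ] F [-0.4 -0.4 -0.4] w 57.4 g 35.0 t 44.5
units [2.000e-03 2.000e-03 2.211e+00] turn -0.0
```

View pics/s7.png

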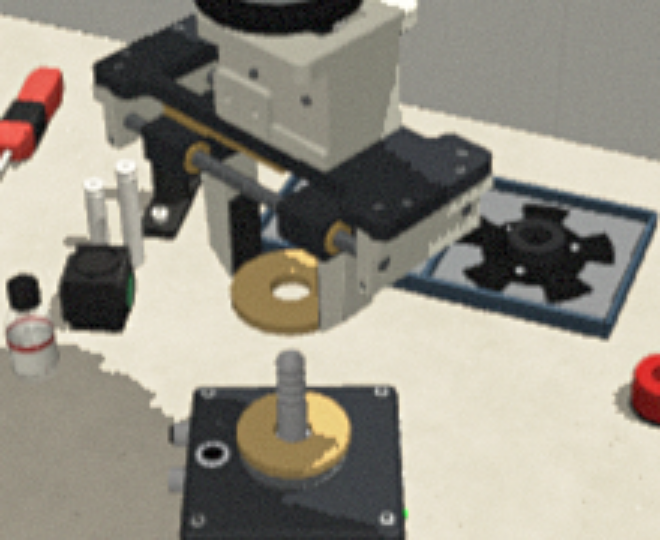

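Ring B hangs level over the shaft at crop (290,291), with ring A flat on the seat. I'll check where the hole is by casting a ray.

```bash
python3 -c "
from h import *
d=shot('side')
z=readout.observe()['position'][2]
print(onplane(d,[[220+292/3,150+290/3],[220+291/3,150+291/3]],z+.0008)) # mid height of bore
print('tip',onplane(d,[[220+291/3,150+355/3]],.099))
q=[c.reshape(-1,2) for c in blobs(d,'brass',20)][1]; P=onplane(d,q,z+.0043)[:,:2]; h=cv2.convexHull(P.astype(np.float32)).reshape(-1,2)
print(h.min(0),h.max(0))
"
```

```text
[[ 0.56371136 -0.05682511  0.13909622]
 [ 0.56383286 -0.05591899  0.13909622]]
tip [[ 0.56400083 -0.05408825  0.099     ]]
[ 0.5549365  -0.08444116] [ 0.5930848 -0.0276205]
```

```bash
python3 -m creep '[[0.035,-0.01,0.3,0,0.5],[0,0,0.3,0,0.5],[0,0,0.3,0,0.5],[0,0,0.3,0,0.5],[0,0,0,0,0.5]]' 35
python3 -c "
from h import *
to(.565,-.0535,.0497,-20)"
```

```text
clock: 45.15
position: [0.5656, -0.053, 0.089]
ee_rot: [-2.573, -1.801, 0.003]
force: [0.8, -0.6, -0.2]
width: 0.625
gripper_force: 35.0
pos [ 0.5656 -0.053   0.089 ] yaw -20.0 tilt [-0.001 -0.002 -1.   ] F [ 0.8 -0.6 -0.2] w 57.5 g 35.0 t 45.1
units [-0.016 -0.007  0.984] turn -0.0
```

```bash
python3 -m creep '[[0,0,0.3,0,0.5],[0,0,0.3,0,0.5],[0,0,0.2,0,0.5],[0,0,0.1,0,0.5],[0,0,0.07,0,0.5],[0,0,0.04,0,0.5],[0,0,0,0,0.5],[0,0,0,0,0.5]]' 35
python3 -c "
from h import *
to(.565,-.0535,.0497,-20)"
```

```text
clock: 46.15
position: [0.5666, -0.0529, 0.0501]
ee_rot: [2.573, 1.802, 0.001]
force: [0.5, -0.1, -0.2]
width: 0.626
gripper_force: 35.0
pos [ 0.5666 -0.0529  0.0501] yaw -20.0 tilt [ 0.  0. -1.] F [ 0.5 -0.1 -0.2] w 57.6 g 35.0 t 46.1
units [-0.027 -0.032  0.011] turn -0.0
```

```bash
python3 -m creep '[[0,0,0.015,0,0.5],[0,0,0,0,0.5],[0,0,0,0,0.7],[0,0,0,0,0.76],[0,0,0,0,0.76],[0,0,-0.3,0,0.76],[0,0,-0.6,0,0.76],[0,0,-0.8,0,0.76],[0,0,-0.8,0,0.76],[0,0,-0.1,0,0.76],[0,0,0,0,0.7],[0,0,0,0,0.7]]'
python3 -c "
from h import *
d=shot('top'); C=cloud(d)
s=C[222:254,390:422].reshape(-1,3); b=s[(s[:,2]>.016)&(s[:,2]<.024)]; print('bright boss',len(b),(b.min(0)+b.max(0))/2,np.ptp(b,axis=0))
s=C[275:312,390:425].reshape(-1,3); b=s[(s[:,2]>.016)&(s[:,2]<.024)]; print('black boss',len(b),(b.min(0)+b.max(0))/2,np.ptp(b,axis=0))
d=shot('side'); C=cloud(d)
for c in blobs(d,'brass',20):
  q=c.reshape(-1,2); print(q.mean(0).astype(int),np.ptp(q,axis=0),circ(onplane(d,q,.054)))
g=cv2.cvtColor(d['pixels'],cv2.COLOR_BGR2GRAY)
s=C[200:240,310:370].reshape(-1,3); b=s[(s[:,2]>.016)&(s[:,2]<.024)&(abs(s[:,0]-.627)<.03)&(abs(s[:,1]+.297)<.03)]; print('side boss',len(b),(b.min(0)+b.max(0))/2,np.ptp(b,axis=0))
to(.627,-.297,.15,-67)"
```

```text
clock: 47.65
position: [0.5657, -0.0528, 0.1525]
ee_rot: [-2.573, -1.801, 0.002]
force: [-0.2, 0.9, 0.2]
width: 0.702
gripper_force: 0.0
bright boss 159 [ 0.628148   -0.29909871  0.0199721 ] [0.03359953 0.03358175 0.00781525]
black boss 172 [ 0.51280235 -0.29997436  0.020044  ] [0.03438734 0.03470203 0.00779154]
[318 292] [37 28] (array([ 0.56235155, -0.0538202 ]), np.float64(0.025076890778527598))Traceback (most recent call last):
  File "<string>", line 10, in <module>
    s=C[200:240,310:370].reshape(-1,3); b=s[(s[:,2]>.016)&(s[:,2]<.024)&(abs(s[:,0]-.627)<.03)&(abs(s[:,1]+.297)<.03)]; print('side boss',len(b),(b.min(0)+b.max(0))/2,np.ptp(b,axis=0))
                                                                                                                                                  ~~~~~^^^
    return umr_minimum(a, axis, None, out, keepdims, initial, where)
ValueError: zero-size array to reduction operation minimum which has no identity
```

```bash
python3 -m creep '[[-0.75,0.51,0,0,0.6],[-0.75,0.51,0,0,0.6],[-0.75,0.51,0,0,0.6],[-0.75,0.51,0,0,0.6],[-0.75,0.51,0,0,0.6],[-0.75,0.5,0,0,0.6],[-0.75,0.5,0,0,0.6],[0,0,0,1,0.6],[0,0,0,1,0.6],[0,0,0,1,0.6],[0,0,0,1,0.6],[0,0,0,1,0.6]]'
python3 -m creep '[[0,0,0.6,1,0.6],[0,0,0.6,1,0.6],[0,0,0.6,1,0.6],[0,0,0,1,0.6],[0,0,0,1,0.6],[0,0,0,1,0.6],[0,0,0,0.75,0.6],[0,0,0,0,0.6]]'
python3 -c "
from h import *
to(.627,-.2995,.0115,-67)
d=shot('side','s8.png')"
```

```text
clock: 49.25
position: [0.6276, -0.2987, 0.1523]
ee_rot: [-2.848, -1.323, 0.002]
force: [0.2, 0.6, 0.1]
width: 0.601
gripper_force: 0.0
clock: 50.25
position: [0.6276, -0.2987, 0.0804]
ee_rot: [-3.078, -0.627, 0.002]
force: [0.3, 0.1, -0.0]
width: 0.602
gripper_force: 0.0
pos [ 0.6276 -0.2987  0.0804] yaw -67.0 tilt [-0.001 -0.001 -1.   ] F [ 0.3  0.1 -0. ] w 55.4 g 0.0 t 50.2
units [-0.02   0.014  1.723] turn 0.0
```

View pics/s8.png

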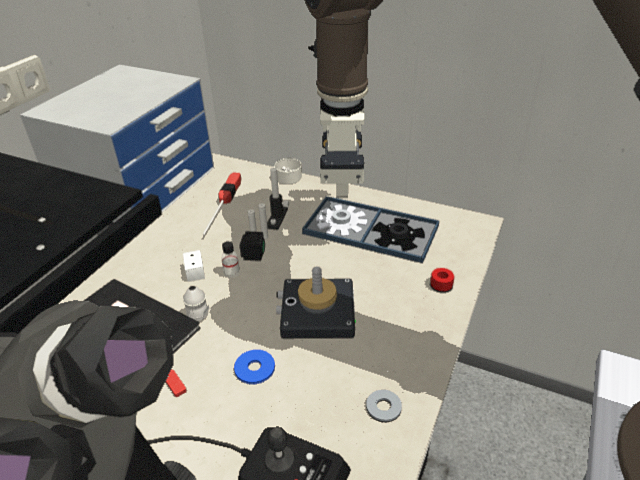

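Two rings are stacked on the shaft at (317,293), and the hand is over the bright blade at (342,218), clear of the post at (276,200).

```bash
python3 -m creep '[[-0.02,0.01,0.6,0,0.6],[0,0,0.6,0,0.6],[0,0,0.4,0,0.6],[0,0,0.11,0,0.6],[0,0,0,0,0.6],[0,0,0,0,0.2],[0,0,0,0,0.2],[0,0,0,0,0.2],[0,0,0,0,0.2],[0,0,0,0,0.2],[0,0,0,0,0.2]]' 35
python3 -c "
from h import *
to(.565,-.0545,.15,-67)"
python3 -m creep '[[0,0,-0.2,0,0.2],[0,0,-0.6,0,0.2],[0,0,-0.8,0,0.2],[0,0,-0.8,0,0.2],[0,0,-0.8,0,0.2],[0,0,-0.4,0,0.2],[0,0,0,0,0.2],[0,0,0,0,0.2]]' 35
python3 -c "
from h import *
to(.565,-.0545,.15,-67)"
```

```text
clock: 51.68
position: [0.6277, -0.2997, 0.0135]
ee_rot: [3.078, 0.626, 0.001]
force: [-0.0, 0.2, 5.6]
width: 0.371
gripper_force: 35.0
pos [ 0.6277 -0.2997  0.0135] yaw -67.0 tilt [ 0.001  0.001 -1.   ] F [-0.   0.2  5.6] w 34.1 g 35.0 t 51.7
units [ 0.952 -6.254 -3.415] turn -0.0
clock: 52.68
position: [0.6267, -0.299, 0.1554]
ee_rot: [-3.077, -0.626, 0.003]
force: [-0.7, -0.3, -1.2]
width: 0.37
gripper_force: 35.0
pos [ 0.6267 -0.299   0.1554] yaw -67.0 tilt [-0.001 -0.002 -1.   ] F [-0.7 -0.3 -1.2] w 34.1 g 35.0 t 52.7
units [ 0.967 -6.23   0.144] turn -0.0
```

```bash
python3 -m creep '[[0.13,-0.78,0,0,0.2],[0.12,-0.78,0,0,0.2],[0.12,-0.78,0,0,0.2],[0.12,-0.78,0,0,0.2],[0.12,-0.78,0,0,0.2],[0.12,-0.78,0,0,0.2],[0.12,-0.78,0,0,0.2],[0.12,-0.76,0,0,0.2],[0,0,0,0,0.2],[0,0,0,0,0.2],[0,0,0,0,0.2]]' 35
python3 -c "
from h import *
to(.565,-.0543,.0635,-67)
d=shot('side'); cv2.imwrite('pics/s9.png',cv2.resize(d['pixels'][150:330,220:440],None,fx=3,fy=3))"
```

```text
clock: 54.05
position: [0.5659, -0.0566, 0.1567]
ee_rot: [3.078, 0.623, -0.001]
force: [-0.3, -0.2, -0.6]
width: 0.371
gripper_force: 35.0
pos [ 0.5659 -0.0566  0.1567] yaw -67.1 tilt [-0.001  0.001 -1.   ] F [-0.3 -0.2 -0.6] w 34.2 g 35.0 t 54.0
units [ 0.004 -0.064  2.329] turn -0.03
```

View pics/s9.png

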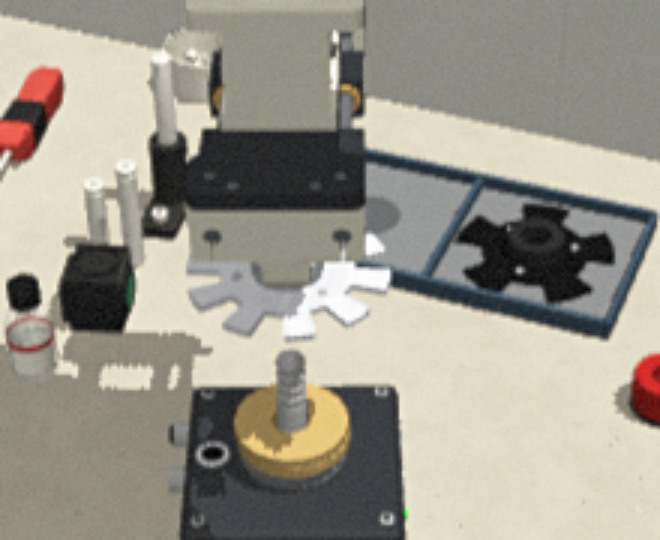

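The bright blade hangs level, its outline spanning crop x 187–391 (middle 289), over the shaft tip at crop x 290.

```bash
python3 -m creep '[[0,-0.055,0.2,0,0.2],[0,0,0.3,0,0.2],[0,0,0.3,0,0.2],[0,0,0.3,0,0.2],[0,0,0.1,0,0.2],[0,0,0,0,0.2]]' 35
python3 -c "
from h import *
to(.565,-.0543,.0635,-67)"
```

```text
clock: 54.85
position: [0.5649, -0.0534, 0.1086]
ee_rot: [-3.079, -0.626, 0.001]
force: [-0.4, 0.3, -0.5]
width: 0.368
gripper_force: 35.0
pos [ 0.5649 -0.0534  0.1086] yaw -67.0 tilt [-0.001 -0.    -1.   ] F [-0.4  0.3 -0.5] w 33.9 g 35.0 t 54.9
units [-0.007  0.022  1.127] turn -0.0
```

```bash
python3 -m creep '[[0,0.015,0.1,0,0.2],[0,0,0.15,0,0.2],[0,0,0.15,0,0.2],[0,0,0.15,0,0.2],[0,0,0,0,0.2]]' 35
python3 -c "
from h import *
to(.565,-.0543,.0635,-67)"
```

```text
clock: 55.48
position: [0.5649, -0.0538, 0.0863]
ee_rot: [-3.078, -0.626, 0.002]
force: [0.3, 0.4, -1.3]
width: 0.367
gripper_force: 35.0
pos [ 0.5649 -0.0538  0.0863] yaw -67.0 tilt [-0.001 -0.    -1.   ] F [ 0.3  0.4 -1.3] w 33.8 g 35.0 t 55.5
units [-0.002  0.012  0.571] turn -0.0
```

```bash
python3 -m creep '[[0,0,0.15,0,0.2],[0,0,0.15,0,0.2],[0,0,0.12,0,0.2],[0,0,0.06,0,0.2],[0,0,0.04,0,0.2],[0,0,0.02,0,0.2],[0,0,0,0,0.2],[0,0,0,0,0.2]]' 35
python3 -c "
from h import *
to(.565,-.0543,.0635,-67)"
```

```text
clock: 56.48
position: [0.5654, -0.0539, 0.0654]
ee_rot: [-3.079, -0.626, -0.0]
force: [0.6, -0.2, -2.0]
width: 0.371
gripper_force: 35.0
pos [ 0.5654 -0.0539  0.0654] yaw -67.0 tilt [ 0.  0. -1.] F [ 0.6 -0.2 -2. ] w 34.1 g 35.0 t 56.5
units [-0.013  0.005  0.048] turn -0.0
```

```bash
python3 -m creep '[[0,0,0.05,0,0.2],[0,0,0.02,0,0.2],[0,0,0,0,0.2]]' 35
python3 -m creep '[[0,0,0,0,0.45],[0,0,0,0,0.55],[0,0,0,0,0.55],[0,0,-0.3,0,0.55],[0,0,-0.6,0,0.55],[0,0,-0.7,0,0.55],[0,0,-0.7,0,0.7],[0,0,0,0,0.7],[0,0,0,0,0.7]]'
python3 -c "
from h import *
d=shot('side')
C=cloud(d); s=C[255:320,280:350].reshape(-1,3)
for z0,n in((.058,'disc'),(.07,'boss')):
  b=s[abs(s[:,2]-z0)<.003]; print(n,len(b),((b.min(0)+b.max(0))/2).round(4),np.ptp(b,axis=0).round(4),np.median(b[:,2]).round(4))
m=C[390:425,360:410].reshape(-1,3); b=m[(m[:,2]>.004)&(m[:,2]<.011)]; print('washer side',len(b),((b.min(0)+b.max(0))/2).round(4),np.ptp(b,axis=0).round(4))
to(.4095,.0697,.14,-67)"
```

```text
clock: 56.85
position: [0.5656, -0.0539, 0.0634]
ee_rot: [-3.078, -0.626, -0.001]
force: [-3.3, 1.3, 10.6]
width: 0.371
gripper_force: 35.0
clock: 57.98
position: [0.5651, -0.0537, 0.1545]
ee_rot: [-3.078, -0.626, 0.0]
force: [-0.6, -0.2, 0.0]
width: 0.698
gripper_force: 0.0
disc 1328 [ 0.566  -0.0529  0.058 ] [0.0995 0.102  0.006 ] 0.058
boss 206 [ 0.5659 -0.0532  0.0698] [0.035  0.0358 0.0052] 0.0697
washer side 757 [0.41   0.0706 0.0073] [0.0475 0.0508 0.0065]
pos [ 0.5648 -0.0537  0.1541] yaw -67.0 tilt [-0.001 -0.001 -1.   ] F [-0.   0.6  0.3] w 64.3 g 0.0 t 58.0
units [-2.37  -4.356  0.356] turn -0.0
```

Blade is seated. The washer is where I left it.

```bash
python3 -m creep '[[-0.4,-0.72,0,0,0.7],[-0.4,-0.73,0,0,0.7],[-0.4,-0.73,0,0,0.7],[-0.39,-0.73,0,0,0.7],[-0.39,-0.73,0,0,0.7],[-0.39,-0.72,0,0,0.7],[0,0,0.8,0,0.7],[0,0,0.8,0,0.7],[0,0,0.8,0,0.7],[0,0,0.6,0,0.7],[0,0,0.4,0,0.7],[0,0,0,0,0.7]]'
python3 -c "
from h import *
to(.4095,.0697,.0025,-67)"
```

```text
clock: 59.52
position: [0.4086, 0.069, 0.0173]
ee_rot: [3.078, 0.625, -0.006]
force: [0.8, -0.5, -0.1]
width: 0.7
gripper_force: 0.0
pos [0.4086 0.069  0.0173] yaw -67.0 tilt [-0.004 -0.    -1.   ] F [ 0.8 -0.5 -0.1] w 64.4 g 0.0 t 59.5
units [ 0.028 -0.006  0.371] turn -0.01
```

```bash
python3 -m creep '[[0,0,0.2,0,0.7],[0,0,0.1,0,0.7],[0,0,0,0,0.7],[0,0,0,0,0.4],[0,0,0,0,0.4],[0,0,0,0,0.4],[0,0,0,0,0.4],[0,0,0,0,0.4]]' 35
python3 -c "
from h import *
to(.5655,-.054,.15,-67)"
python3 -m creep '[[0,0,-0.2,0,0.4],[0,0,-0.6,0,0.4],[0,0,-0.8,0,0.4],[0,0,-0.8,0,0.4],[0,0,-0.8,0,0.4],[0,0,-0.4,0,0.4],[0.4,0.73,0,0,0.4],[0.4,0.73,0,0,0.4],[0.4,0.73,0,0,0.4],[0.4,0.73,0,0,0.4],[0.4,0.73,0,0,0.4],[0.37,0.72,0,0,0.4]]' 35
python3 -m creep '[[0,0,0,0,0.4],[0,0,0,0,0.4],[0,0,0,0,0.4]]' 35
python3 -c "
from h import *
to(.5655,-.054,.0725,-67)"
```

```text
clock: 60.52
position: [0.4108, 0.0698, 0.0072]
ee_rot: [-3.078, -0.626, -0.003]
force: [-0.0, -1.8, 13.0]
width: 0.404
gripper_force: 6.4
pos [0.4108 0.0698 0.0072] yaw -67.0 tilt [ 0.002  0.    -1.   ] F [-0.  -1.8 13. ] w 37.1 g 6.4 t 60.5
units [ 2.36   4.358 -3.565] turn -0.01
clock: 62.02
position: [0.566, -0.0549, 0.1507]
ee_rot: [-3.078, -0.626, 0.001]
force: [0.8, 0.3, 0.3]
width: 0.403
gripper_force: 0.0
clock: 62.4
position: [0.5647, -0.0532, 0.1505]
ee_rot: [-3.077, -0.627, 0.001]
force: [0.3, -0.1, -0.7]
width: 0.399
gripper_force: 0.0
pos [ 0.5647 -0.0532  0.1505] yaw -67.0 tilt [-0.    -0.001 -1.   ] F [ 0.3 -0.1 -0.7] w 36.7 g 0.0 t 62.4
units [0.011 0.029 1.951] turn 0.01
```

The fingers stopped too high and closed over the washer. I go back and try again lower.

```bash
python3 -m creep '[[-0.4,-0.73,0,0,0.7],[-0.4,-0.73,0,0,0.7],[-0.4,-0.73,0,0,0.7],[-0.39,-0.73,0,0,0.7],[-0.39,-0.73,0,0,0.7],[-0.39,-0.72,0,0,0.7],[0,0,0.8,0,0.7],[0,0,0.8,0,0.7],[0,0,0.8,0,0.7],[0,0,0.6,0,0.7],[0,0,0.2,0,0.7],[0,0,0,0,0.7]]'
python3 -m creep '[[0,0,0,0,0.7]]'
python3 -c "
from h import *
d=shot('side'); C=cloud(d)
m=C[380:430,350:420].reshape(-1,3); b=m[(m[:,2]>.004)&(m[:,2]<.010)]; print('washer side',len(b),((b.min(0)+b.max(0))/2).round(4),np.ptp(b,axis=0).round(4))
cv2.imwrite('pics/s10.png',cv2.resize(d['pixels'][330:460,300:460],None,fx=4,fy=4))
to(.4095,.0697,.0025,-67)"
```

```text
clock: 63.9
position: [0.4097, 0.0698, 0.0227]
ee_rot: [-3.078, -0.626, 0.001]
force: [-0.1, 0.4, -1.1]
width: 0.699
gripper_force: 0.0
clock: 64.03
position: [0.4104, 0.0699, 0.0233]
ee_rot: [-3.078, -0.626, -0.002]
force: [0.2, -0.7, 0.2]
width: 0.7
gripper_force: 0.0Traceback (most recent call last):
  File "<string>", line 4, in <module>
    m=C[380:430,350:420].reshape(-1,3); b=m[(m[:,2]>.004)&(m[:,2]<.010)]; print('washer side',len(b),((b.min(0)+b.max(0))/2).round(4),np.ptp(b,axis=0).round(4))
                                                                                                       ~~~~~^^^
    return umr_minimum(a, axis, None, out, keepdims, initial, where)
ValueError: zero-size array to reduction operation minimum which has no identity
```

```bash
python3 -c "
from h import *
d=shot('side','s10.png')
to(.4095,.0697,.0025,-67)"
```

```text
pos [0.4105 0.07   0.0233] yaw -67.0 tilt [ 0.002 -0.    -1.   ] F [-0.  -0.   0.6] w 64.4 g 0.0 t 64.1
units [-0.027 -0.003  0.52 ] turn 0.0
```

View pics/s10.png

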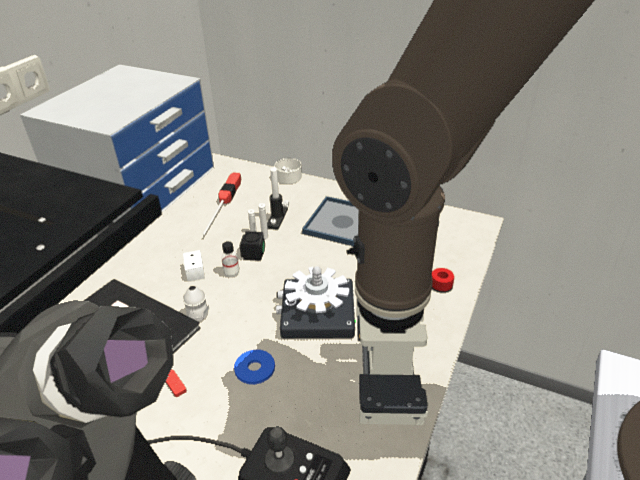

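The washer is hidden behind the gripper at (393,400). The bright blade sits on the shaft and the collar stands at (442,280).

```bash
python3 -m creep '[[0,0,0.25,0,0.7],[0,0,0.2,0,0.7],[0,0,0.08,0,0.7],[0,0,0,0,0.7],[0,0,0,0,0.7]]' 35
python3 -c "
from h import *
to(.4095,.0697,.0025,-67)"
```

```text
clock: 64.75
position: [0.41, 0.0696, 0.0013]
ee_rot: [-3.079, -0.626, 0.0]
force: [0.1, 0.6, -1.1]
width: 0.7
gripper_force: 0.0
pos [0.41   0.0696 0.0013] yaw -67.0 tilt [-0. -0. -1.] F [ 0.1  0.6 -1.1] w 64.4 g 0.0 t 64.8
units [-0.009 -0.008 -0.029] turn -0.01
```

```bash
python3 -m creep '[[0,0,-0.03,0,0.4],[0,0,0,0,0.4],[0,0,0,0,0.4],[0,0,0,0,0.4],[0,0,0,0,0.4],[0,0,0,0,0.4]]' 35
python3 -c "
from h import *
to(.5655,-.054,.15,-67)"
```

```text
clock: 65.5
position: [0.4101, 0.0698, 0.0027]
ee_rot: [-3.078, -0.626, -0.001]
force: [-0.1, 0.2, 5.8]
width: 0.498
gripper_force: 35.0
pos [0.4101 0.0698 0.0027] yaw -67.0 tilt [ 0. -0. -1.] F [-0.1  0.2  5.8] w 45.8 g 35.0 t 65.5
units [ 2.37   4.365 -3.683] turn -0.0
```

Got it this time (45.8 mm).

```bash
python3 -m creep '[[0,0,-0.2,0,0.4],[0,0,-0.6,0,0.4],[0,0,-0.8,0,0.4],[0,0,-0.8,0,0.4],[0,0,-0.8,0,0.4],[0,0,-0.4,0,0.4],[0.4,0.73,0,0,0.4],[0.4,0.73,0,0,0.4],[0.4,0.73,0,0,0.4],[0.4,0.73,0,0,0.4],[0.4,0.73,0,0,0.4],[0.37,0.72,0,0,0.4]]' 35
python3 -m creep '[[0,0,0.3,0,0.4],[0,0,0,0,0.4],[0,0,0,0,0.4]]' 35
python3 -c "
from h import *
to(.5655,-.054,.0725,-67)
d=shot('side'); cv2.imwrite('pics/s11.png',cv2.resize(d['pixels'][170:330,220:420],None,fx=3,fy=3))"
```

```text
clock: 67.0
position: [0.5659, -0.0549, 0.1467]
ee_rot: [-3.079, -0.626, 0.001]
force: [0.3, 0.3, -0.4]
width: 0.495
gripper_force: 35.0
clock: 67.38
position: [0.5647, -0.0534, 0.1345]
ee_rot: [-3.078, -0.627, 0.001]
force: [0.4, -0.4, -0.6]
width: 0.496
gripper_force: 35.0
pos [ 0.5647 -0.0534  0.1345] yaw -67.0 tilt [-0.001 -0.001 -1.   ] F [ 0.4 -0.4 -0.6] w 45.6 g 35.0 t 67.4
units [0.014 0.024 1.55 ] turn 0.01
```

View pics/s11.png

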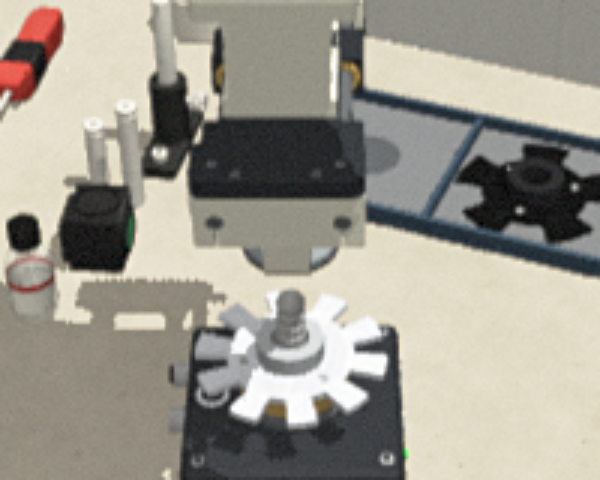

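The washer spans crop x 242–337 (middle 290), above the shaft tip at 291. The bright blade is seated below it, boss up.

```bash
python3 -m creep '[[0.01,0.02,0.3,0,0.4],[0,0,0.3,0,0.4],[0,0,0.25,0,0.4],[0,0,0.2,0,0.4],[0,0,0,0,0.4]]' 35
python3 -c "
from h import *
to(.5655,-.054,.0727,-67)"
```

```text
clock: 68.05
position: [0.5657, -0.0549, 0.0917]
ee_rot: [-3.078, -0.626, 0.002]
force: [-0.2, -0.0, -0.1]
width: 0.498
gripper_force: 35.0
pos [ 0.5657 -0.0549  0.0917] yaw -67.0 tilt [-0.001 -0.    -1.   ] F [-0.2 -0.  -0.1] w 45.8 g 35.0 t 68.0
units [ 0.005 -0.021  0.476] turn -0.0
```

```bash
python3 -m creep '[[0,-0.01,0.15,0,0.4],[0,0,0.12,0,0.4],[0,0,0.1,0,0.4],[0,0,0.05,0,0.4],[0,0,0.03,0,0.4],[0,0,0,0,0.4],[0,0,0,0,0.4]]' 35
python3 -c "
from h import *
to(.5655,-.054,.0727,-67)"
```

```text
clock: 68.92
position: [0.5661, -0.0545, 0.0747]
ee_rot: [-3.079, -0.626, -0.0]
force: [0.0, -0.9, -1.1]
width: 0.496
gripper_force: 35.0
pos [ 0.5661 -0.0545  0.0747] yaw -67.0 tilt [ 0.  0. -1.] F [ 0.  -0.9 -1.1] w 45.6 g 35.0 t 68.9
units [-0.009 -0.016  0.049] turn -0.0
```

```bash
python3 -m creep '[[0,0,0.05,0,0.4],[0,0,0.02,0,0.4],[0,0,0,0,0.4],[0,0,0,0,0.6],[0,0,0,0,0.68],[0,0,0,0,0.68],[0,0,-0.3,0,0.68],[0,0,-0.6,0,0.68],[0,0,-0.7,0,0.68],[0,0,-0.4,0,0.68],[0,0,0,0,0.65],[0,0,0,0,0.65]]' 35
python3 -c "
from h import *
d=shot('side')
C=cloud(d); s=C[255:320,280:350].reshape(-1,3)
b=s[abs(s[:,2]-.077)<.0025]; b=b[np.hypot(b[:,0]-.5655,b[:,1]+.054)>.01]; print('washer',len(b),((b.min(0)+b.max(0))/2).round(4),np.ptp(b,axis=0).round(4),np.median(b[:,2]).round(4))
d=shot('top')
for c in blobs(d,'red',100): print(circ(onplane(d,c.reshape(-1,2),.024)))
to(.4005,-.2005,.15,-67)"
```

```text
clock: 70.42
position: [0.5655, -0.0542, 0.151]
ee_rot: [-3.078, -0.626, 0.002]
force: [-0.7, 0.3, 0.1]
width: 0.653
gripper_force: 0.0
washer 378 [ 0.5657 -0.0547  0.0769] [0.0486 0.0482 0.0048] 0.0769
(array([ 0.40190907, -0.19873042]), np.float64(0.017824814664953358))
(array([0.69027697, 0.15063302]), np.float64(0.015839480732073835))
(array([0.88206379, 0.53508928]), np.float64(0.016168554258164058))
(array([ 0.89171292, -0.3276346 ]), np.float64(0.01940683838789633))
pos [ 0.5654 -0.0543  0.1508] yaw -67.0 tilt [-0.002 -0.001 -1.   ] F [ 0.2 -0.4  0.2] w 59.7 g 0.0 t 70.5
units [-5.222  1.754  0.026] turn -0.0
```

```bash
python3 -m creep '[[-0.65,0.22,0,0,0.65],[-0.65,0.22,0,0,0.65],[-0.65,0.22,0,0,0.65],[-0.65,0.22,0,0,0.65],[-0.65,0.22,0,0,0.65],[-0.65,0.22,0,0,0.65],[-0.65,0.22,0,0,0.65],[-0.65,0.22,0,0,0.65],[0,0,0.8,0,0.65],[0,0,0.8,0,0.65],[0,0,0.8,0,0.65],[0,0,0.6,0,0.65]]'
python3 -m creep '[[0,0,0.2,0,0.65],[0,0,0.1,0,0.65],[0,0,0,0,0.65]]'
python3 -c "
from h import *
to(.4005,-.2003,.005,-67)"
```

```text
clock: 72.03
position: [0.4011, -0.2009, 0.0305]
ee_rot: [-3.079, -0.626, 0.001]
force: [0.0, 0.1, 0.4]
width: 0.646
gripper_force: 0.0
clock: 72.4
position: [0.4023, -0.2007, 0.0202]
ee_rot: [3.078, 0.626, 0.001]
force: [-0.5, -0.4, -0.1]
width: 0.646
gripper_force: 0.0
pos [ 0.4023 -0.2007  0.0202] yaw -67.0 tilt [ 0.001  0.    -1.   ] F [-0.5 -0.4 -0.1] w 59.4 g 0.0 t 72.4
units [-0.037 -0.027  0.38 ] turn -0.0
```

```bash
python3 -m creep '[[-0.04,-0.02,0.2,0,0.65],[0,0,0.18,0,0.65],[0,0,0,0,0.65],[0,0,0,0,0.65],[0,0,0,0,0.2],[0,0,0,0,0.2],[0,0,0,0,0.2],[0,0,0,0,0.2],[0,0,0,0,0.2],[0,0,0,0,0.2]]' 50
python3 -c "
from h import *
to(.5655,-.054,.15,-67)"
python3 -m creep '[[0,0,-0.2,0,0.2],[0,0,-0.6,0,0.2],[0,0,-0.8,0,0.2],[0,0,-0.8,0,0.2],[0,0,-0.8,0,0.2],[0,0,-0.4,0,0.2],[0.6,-0.2,0,0,0.2],[0.65,-0.22,0,0,0.2],[0.65,-0.22,0,0,0.2],[0.65,-0.22,0,0,0.2],[0.65,-0.22,0,0,0.2],[0.65,-0.22,0,0,0.2]]' 50
python3 -m creep '[[0.65,-0.22,0,0,0.2],[0.65,-0.22,0,0,0.2],[0,0,0,0,0.2],[0,0,0,0,0.2],[0,0,0,0,0.2]]' 50
python3 -c "
from h import *
to(.5653,-.0544,.112,-67)
d=shot('side'); cv2.imwrite('pics/s12.png',cv2.resize(d['pixels'][170:330,220:420],None,fx=3,fy=3))"
```

```text
clock: 73.65
position: [0.4003, -0.2004, 0.0046]
ee_rot: [3.079, 0.626, 0.0]
force: [-0.7, 1.2, 2.8]
width: 0.391
gripper_force: 50.0
pos [ 0.4003 -0.2004  0.0046] yaw -67.0 tilt [ 0.  0. -1.] F [-0.7  1.2  2.8] w 36.0 g 50.0 t 73.7
units [ 5.232 -1.756 -3.634] turn -0.0
clock: 75.15
position: [0.5227, -0.0913, 0.1485]
ee_rot: [3.079, 0.626, -0.0]
force: [-0.0, 0.6, -0.6]
width: 0.394
gripper_force: 50.0
clock: 75.78
position: [0.5622, -0.0566, 0.1486]
ee_rot: [3.079, 0.624, -0.001]
force: [0.0, -0.1, -1.0]
width: 0.39
gripper_force: 50.0
pos [ 0.5622 -0.0566  0.1486] yaw -67.1 tilt [-0. -0. -1.] F [ 0.  -0.1 -1. ] w 35.9 g 50.0 t 75.8
units [ 0.094 -0.019  0.914] turn -0.02
```

View pics/s12.png

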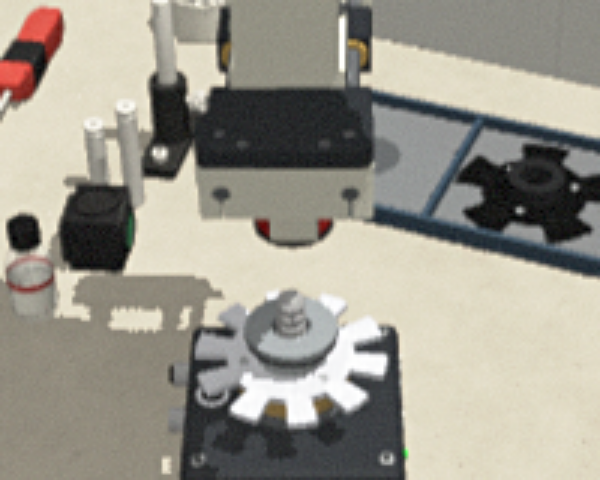

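The collar is held level behind the finger at crop (293,228). The washer sits on the boss, and the shaft tip is at crop (291,298).

```bash
python3 -m creep '[[0.08,-0.015,0.3,0,0.2],[0,0,0.3,0,0.2],[0,0,0.3,0,0.2],[0,0,0,0,0.2],[0,0,0,0,0.2],[0,0,0,0,0.2]]' 50
python3 -c "
from h import *
to(.5653,-.0544,.0815,-67)"
```

```text
clock: 76.58
position: [0.5657, -0.0542, 0.1129]
ee_rot: [3.078, 0.626, 0.001]
force: [-0.7, 0.6, -1.2]
width: 0.391
gripper_force: 50.0
pos [ 0.5657 -0.0542  0.1129] yaw -67.0 tilt [ 0.001  0.    -1.   ] F [-0.7  0.6 -1.2] w 35.9 g 50.0 t 76.6
units [-0.012  0.001  0.786] turn -0.0
```

```bash
python3 -m creep '[[0,0,0.1,0,0.2],[0,0,0.1,0,0.2],[0,0,0.1,0,0.2],[0,0,0.1,0,0.2],[0,0,0,0,0.2]]' 50
python3 -c "
from h import *
to(.5653,-.0544,.0815,-67)"
```

```text
clock: 77.2
position: [0.5651, -0.0541, 0.0961]
ee_rot: [-3.078, -0.626, 0.001]
force: [-0.9, 0.2, -1.1]
width: 0.393
gripper_force: 50.0
pos [ 0.5651 -0.0541  0.0961] yaw -67.0 tilt [-0.001 -0.    -1.   ] F [-0.9  0.2 -1.1] w 36.2 g 50.0 t 77.2
units [0.001 0.01  0.365] turn -0.0
```

```bash
python3 -m creep '[[0,0,0.08,0,0.2],[0,0,0.08,0,0.2],[0,0,0.08,0,0.2],[0,0,0.06,0,0.2],[0,0,0.06,0,0.2],[0,0,0,0,0.2],[0,0,0,0,0.2]]' 50
python3 -c "
from h import *
to(.5653,-.0544,.0815,-67)"
```

```text
clock: 78.08
position: [0.5651, -0.054, 0.0819]
ee_rot: [-3.078, -0.626, 0.001]
force: [-0.5, 0.2, -2.9]
width: 0.395
gripper_force: 50.0
pos [ 0.5651 -0.054   0.0819] yaw -67.0 tilt [-0. -0. -1.] F [-0.5  0.2 -2.9] w 36.3 g 50.0 t 78.1
units [-0.001  0.012  0.011] turn -0.0
```

```bash
python3 -m creep '[[0,0,0.03,0,0.2],[0,0,0.03,0,0.2],[0,0,0,0,0.2]]' 50
python3 -c "
from h import *
to(.5653,-.0544,.0815,-67)"
```

```text
clock: 78.45
position: [0.5654, -0.054, 0.0815]
ee_rot: [-3.077, -0.625, -0.001]
force: [-9.1, 2.9, 23.3]
width: 0.391
gripper_force: 50.0
pos [ 0.5654 -0.054   0.0815] yaw -67.0 tilt [ 0.001 -0.001 -1.   ] F [-9.1  2.9 23.3] w 36.0 g 50.0 t 78.5
units [-0.006  0.009  0.   ] turn -0.01
```

It is seated, with 23 N of push-back. I release and check.

```bash
python3 -m creep '[[0,0,-0.03,0,0.2],[0,0,0,0,0.5],[0,0,0,0,0.6],[0,0,0,0,0.6],[0,0,-0.3,0,0.6],[0,0,-0.6,0,0.6],[0,0,-0.8,0,0.6],[0,0,-0.8,0,0.6],[-0.8,0,0,0,0.6],[-0.8,0,0,0,0.6],[-0.8,0,0,0,0.6],[-0.8,0,0,0,0.6]]'
python3 -m creep '[[0,0,0,0,0.6],[0,0,0,0,0.6],[0,0,0,0,0.6]]'
python3 -c "
from h import *
d=shot('side','s13.png'); C=cloud(d); s=C[250:320,280:350].reshape(-1,3)
for z0 in(.101,.077,.058):
  b=s[abs(s[:,2]-z0)<.002]; print(z0,len(b),((b.min(0)+b.max(0))/2).round(4),np.ptp(b,axis=0).round(4),np.median(b[:,2]).round(4))
to()"
```

```text
clock: 79.95
position: [0.4468, -0.1047, 0.1816]
ee_rot: [-3.079, -0.625, -0.001]
force: [0.1, -0.3, 1.2]
width: 0.599
gripper_force: 0.0
clock: 80.32
position: [0.4485, -0.1038, 0.1811]
ee_rot: [3.078, 0.627, 0.001]
force: [0.9, -0.5, -0.1]
width: 0.604
gripper_force: 0.0
0.101 255 [ 0.5663 -0.0522  0.101 ] [0.0375 0.039  0.004 ] 0.1008
0.077 144 [ 0.565  -0.0516  0.077 ] [0.0473 0.045  0.0039] 0.0768
0.058 1051 [ 0.5658 -0.0529  0.058 ] [0.0993 0.0991 0.004 ] 0.058
pos [ 0.4483 -0.1038  0.181 ] yaw -67.0 tilt [ 0.     0.001 -1.   ] F [ 0.2  0.4 -0.9] w 55.2 g 0.0 t 80.4
units [0. 0. 0.] turn None
```

View pics/s13.png

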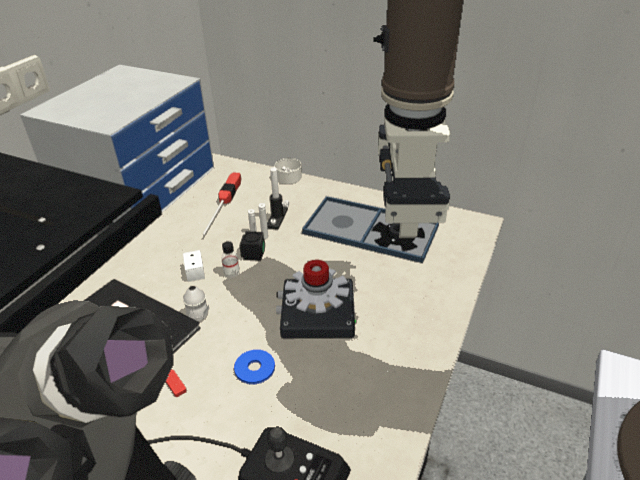

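The full stack stands on the shaft at (317,285), with the collar top at 101 mm as expected. The black blade lies flat in its bay at (398,235), and nothing else has been disturbed.

```bash
python3 -c "
from cell import sign_off
print(sign_off())"
```

```text
the job is handed in; nothing more can be done
None
```

The blade is changed and the job handed in: the black blade lies flat, boss up, in the tray, and both brass spacers, the bright blade (boss up), the washer and the collar are on the shaft, with the collar sitting on the washer.

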